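Stock the sloping capsule dock: slide the tin in, draw off its deep lid

TASK

Stock the empty sloping dock: carry the closed tin over without dropping it and slide its wide foot down under the dock's two side lips, gently, until it meets the stop and the spring catch comes up behind it, with the lid still on. Then, with the lips holding the base down, draw the tight lid straight off along the tin's leaning axis and stand the lid mouth down, flat on the floor of the wooden tray, without dropping it. The open tin stays caught in the dock; leave the mug and the jar where they are.

Things in the scene. Friction and masses are not known exactly. Their poses are not given: they have to be found in the camera images.
- tin: Base of the loose square steel tin, 0.27-0.48 kg. Origin: centre of its underside; z its upright axis; alike every quarter turn. Foot flange 84 x 84 x 5 mm, above it a 58 x 58 mm body up to z = 122 mm, covered by the lid from 32 mm up. A springy gasket round it at z = 106 mm grips the lid's inside.
- lid: Deep steel lid on that tin: 66 x 66 mm outside, 93 mm high, walls 2.5 mm, open below, 0.12 kg, plain flat sides. Origin: centre of its mouth; z towards its closed top. Closed, the origin is 32 mm up the tin's z, sides parallel. It comes off after 90 mm along the axis; this takes 11-19 N for the first 75 mm, more than the base weighs, so a base not held comes along and the closed tin can be carried by the lid.
- dock_deck: Deck of the empty dock, a grey sheet-steel stand fixed on the table, sloping 25 degrees down towards the robot. Origin on its surface, 50 mm above the table. x up the slope, y across, z square off the deck: the tin's axis when home. Home, the tin's origin is at y = 0, z = 0 and somewhere from x = -23 to +23 mm, where the stop is set. Deck 112 mm wide, x = -74 to 124 mm.
- dock_catch (a joint): Spring catch in the middle of the deck: how far it is pressed down, 0 to 0.007 m (0 = up). A 24 mm wide ramp, pushed down with 1-3 N by the foot on top of it, that springs back up 6 mm behind the foot (1.5 mm play) once the foot is against the solid stop, an 11.5 mm high bar. Stop and catch share a slide, screwed tight anywhere in +-23 mm and not measured: find it by feel.
- dock_lip (a point): Middle of the upper mouth of the dock's channel (deck x = 40, y = 0, z = 8.5 mm). From here down past the stop, walls 88 mm apart carry inward lips 72 mm apart; undersides 8.5 mm and tops 11.5 mm above the deck. They hold the foot flange down.
- dock_entry (a point): Point on the upper part of the deck (deck x = 85, y = 0, z = 0 mm), with no lips, where the tin's foot can be stood, sides parallel to the deck's, before it is slid 62 to 108 mm down the slope. Side guides 10 mm high flare here from 91 to 107 mm apart. The foot rests on the ramp of the catch and presses it down.
- tray: Wooden tray for the lid, fixed and flat: 160 x 140 mm (its x, y), floor 4 mm thick, rim 4 mm wide and 12 mm high. Origin: centre of its underside on the table.
- full_dock: Fixed neighbour: a like dock that already holds an open tin of capsules. Origin: on the table below the middle of that tin's foot. It is 175 mm high, 112 mm wide and runs from 80 mm in front of its origin to 115 mm behind.
- mug: White mug, loose, 80 mm across and 90 mm high; origin at the centre of its foot. Not part of the job.
- jar: Brown glass jar, loose, 72 mm across and 115 mm high; origin at the centre of its foot. Not part of the job.

How it is judged:
By the outcome, as a careful person would: the job done as asked, in the order asked, and still so for the second after the job is handed in, with the robot touching nothing.
It also fails if it takes over 64 s, if anything falls off the work surface, if the arm or the gripper's body presses on something with over 40 N, if the wrist force passes 120 N, or if a joint passes its speed limit or range.

ROBOT

A 6-joint arm with a two-finger parallel gripper is mounted at the origin on the work surface. World frame = base frame: x ahead of the robot, y to its left, z up, the work surface at z = 0. Lengths are in m, angles in degrees, forces in N, time in s.
With the tool pointing down it reaches from about 0.35 to 0.775 m from the base axis. Payload 7.3 kg.
Tool frame: the origin (TCP) lies on the centre line of the jaws, within the pads' length; the fingertips stand 14 mm ahead of it and the grasp point (between the pads) lies 5 mm behind it (r.tcp_to_tips is the z of the fingertips in the tool frame, in m); z points along the fingers, y is the direction in which the jaws open and shut (so a half turn about z gives the same grasp; the last joint's range is limited). The gripper opens to 92 mm and grips with 3 to 60 N. Pads are 19 mm wide; open, the fingers measure 130 mm over their backs; the gripper's body (75 mm by 190 mm) begins 47 mm behind the grasp point.
Start: joints at [64.458, 19.595, 87.324, -0, 73.075, -8.365], TCP at [0.155, 0.502, 0.241] pointing down, gripper open.
Joint ranges: [-145.02, 145.02], [-44.19, 115.74], [2.07, 154.8], [-57.11, 237.11], [16.16, 152.29], [-177.93, 177.93]. Speed limits (degrees/s): [147.25, 147.25, 180, 180, 180, 180].

INTERFACE

Orientations are given as a 3x3 rotation matrix whose columns are the frame's x, y, z axes.
In Python, from workcell import monitor, grab_frame, r gives the robot as it stands.
- The arm moves only by the tool send_rows, never from a script. Its argument "plan" is one flat list of numbers, 5 for each row, row after row: the finger opening in m, from 0 to 0.0918, then the shift along the world's x, y, z in m, then the turn about the world's z in rad. In form: [grip, dx, dy, dz, twist, grip, dx, dy, dz, twist, ...]. A call has 1 to 12 rows; each row shifts and turns the commanded pose from where the row before left it; what a row does not reach is not made up. A row lasts 1/10 s, in which the tool goes at most 50 mm and 8.59 degrees, less where a joint would pass 70% of its speed; a pose out of reach is approached as far as the arm can. A call with a gripper value outside its range is refused whole. The fingers move at their own pace and stop on an object; "force" is the grip in N (left out, the last holds). Time passes only in rows, so rows that do not move let the fingers close. It gives the time, the measured TCP pose, the force and the opening at its end, in the units of the state.
- monitor.read_state(): the state, without advancing time (a new reading comes with each control period).
- grab_frame(name): name is "scene" or "top"; returns a dict with "frame" (480x640x3 uint8, red, green, blue), "intrinsics" (3x3 intrinsics, pixels), "rvec" (rotation vector, rad) and "tvec" (3), from world to camera coordinates, as OpenCV has them. Camera axes: x right, y down, z forward; pixel columns grow to the right and rows downward; lengths in m; the calibration is good to about 2 mm. A picture is of the moment at which its call begins. There is no depth.
- r.finish_job(): hands the job in, once; it reports no verdict.
The state is a dict: "clock": time; "joints": joint angles; "dq": joint speeds; "tau": joint torques, N m; "ee_pos": TCP position; "eef_rot": TCP orientation; "force": force on the tool from outside, world axes, zero at the start; "torque": the same for the moment, N m; "width": opening from 0.0 (shut) to 1.0 (fully open).
Only numpy, scipy, OpenCV 4.12 (cv2) and the standard library are available. Lean on these libraries where they do the work, as an engineer would, in place of code of your own. Each camera call takes 0.05 s, during which the arm holds its last target.

## Working session

There is one attempt and no reset: what is moved stays moved. The work goes in short steps, Python scripts to look and compute and a tool call to move; the robot and the scene stay as the last step left them, time stands still between calls to the robot, and variables do not carry over. Pictures are saved under pics/ and viewed, and the job is handed in when it is done.

Besides the shell and the picture viewer there is one more tool, called after "Emit:" by a JSON object that holds its "fn" and its "kwargs", one argument or row to a line. send_rows: Moves the arm, as the interface text tells. Its arguments: {"type":"object","properties":{"plan":{"type":"array"},"force":{"type":"number"}},"required":["plan"]}

```bash
ls; mkdir -p pics; python3 - <<'E'
from workcell import monitor, grab_frame, r
import cv2
s=monitor.read_state()
for k,v in s.items(): print(k,v)
print(r.tcp_to_tips,[a for a in dir(r) if a[0]!='_'])
for n in("scene","top"):
    f=grab_frame(n); cv2.imwrite(f"pics/{n}0.png",f["frame"][:,:,::-1]); print(n,f["intrinsics"],f["rvec"],f["tvec"])
E
```

```text
pics
clock 0.0
joints [ 6.44590885e+01  1.96341841e+01  8.73790765e+01  1.65317758e-03
  7.30729705e+01 -8.36531239e+00]
dq [ 0.06609539 -0.08652949 -0.03411923  0.02241939 -0.07752601  0.03774312]
tau [-4.63854904e-04 -4.31241095e+01 -2.44217652e+01  7.18839490e-02
  5.60309656e-02 -6.01935858e-05]
ee_pos [0.15483433 0.50123902 0.2400541 ]
eef_rot [[-9.55401641e-01  2.95308739e-01 -6.73802042e-04]
 [ 2.95309405e-01  9.55400724e-01 -1.34604153e-03]
 [ 2.46253133e-04 -1.48499037e-03 -9.99998867e-01]]
force [ 0.06547476 -0.69983222  0.23759363]
torque [ 0.04805783 -0.01003114  0.00700993]
width 0.9983723550675367
0.014 ['IKError', 'finish_job', 'tcp_to_tips']
scene [[544.69524924   0.         320.75152017]
 [  0.         544.69524924 244.1195966 ]
 [  0.           0.           1.        ]] [ 2.15276211  0.991551   -0.45115041] [-0.37445711 -0.25943348  1.47593685]
top [[523.77537517   0.         320.9660374 ]
 [  0.         523.77537517 242.82290326]
 [  0.           0.           1.        ]] [ 2.12380003 -2.17846263  0.14731706] [0.00149316 0.57039284 0.94526411]
```

View pics/scene0.png

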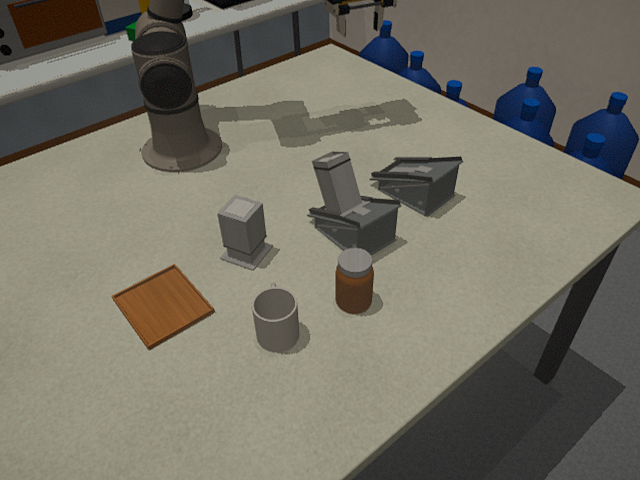

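View pics/top0.png

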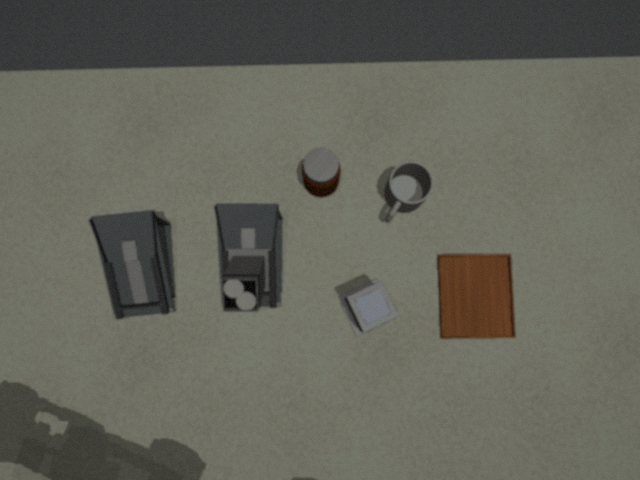

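The scene view shows the closed tin at (243,230), the full dock at (355,210), the empty dock at (420,180), the tray at (162,305), the mug at (276,320) and the jar at (354,280). The top view shows the empty dock at (135,265), the full dock at (248,255), the tin lid at (371,307) and the tray at (477,296). I'll zoom in on the tin and the empty dock.

```bash
cat > h.py <<'E'
import numpy as np, cv2
from workcell import monitor, grab_frame, r
def P(f,X):
    return cv2.projectPoints(np.array(X,float).reshape(-1,3),f["rvec"],f["tvec"],f["intrinsics"],None)[0][:,0]
def ray(f,uv):
    R=cv2.Rodrigues(np.array(f["rvec"]))[0]; c=-R.T@np.array(f["tvec"]).ravel()
    d=R.T@np.linalg.inv(f["intrinsics"])@np.array([uv[0],uv[1],1.]); return c,d
def onz(f,uv,z):
    c,d=ray(f,uv); return c+d*(z-c[2])/d[2]
def crop(f,name,x0,y0,x1,y1,s,g=1.0):
    im=f["frame"][y0:y1,x0:x1,::-1].astype(float)/255
    im=(np.clip(im**(1/g),0,1)*255).astype(np.uint8)
    cv2.imwrite(name,cv2.resize(im,None,fx=s,fy=s,interpolation=cv2.INTER_CUBIC))
E
python3 - <<'E'
from h import *
f=grab_frame("top"); crop(f,"pics/t_dock.png",75,195,195,335,4,2); crop(f,"pics/t_tin.png",330,260,520,350,4,1.8)
g=grab_frame("scene"); crop(g,"pics/s_dock.png",360,140,480,230,6,1.8)
for uv in [(371,307)]: print(onz(f,uv,.125))
for uv in [(135,265)]: print(onz(f,uv,.06))
for uv in [(477,296)]: print(onz(f,uv,.0))
E
```

```text
[ 0.44723397 -0.09427478  0.125     ]
[0.53510503 0.32796135 0.06      ]
[ 0.46454281 -0.31096358  0.        ]
```

View pics/t_dock.png

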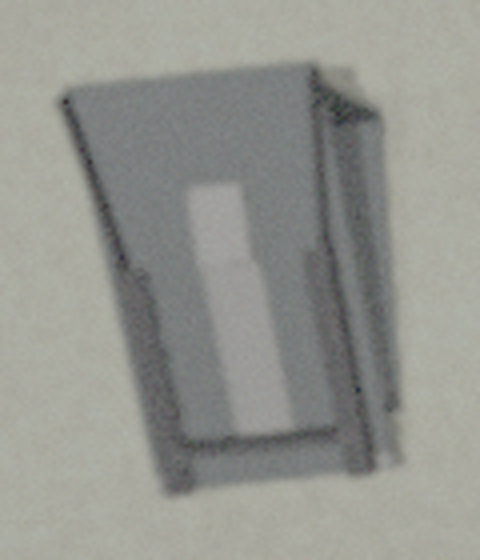

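View pics/t_tin.png

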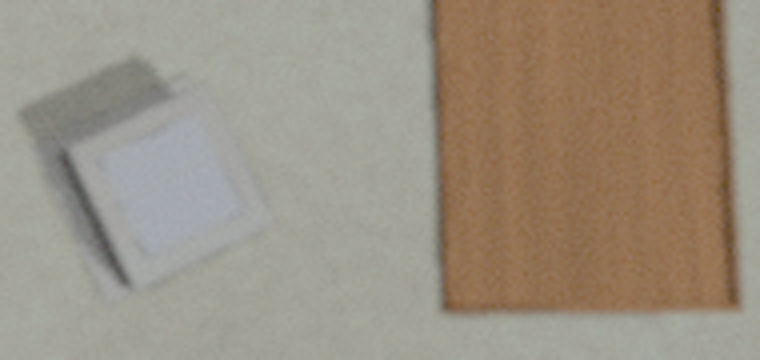

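View pics/s_dock.png

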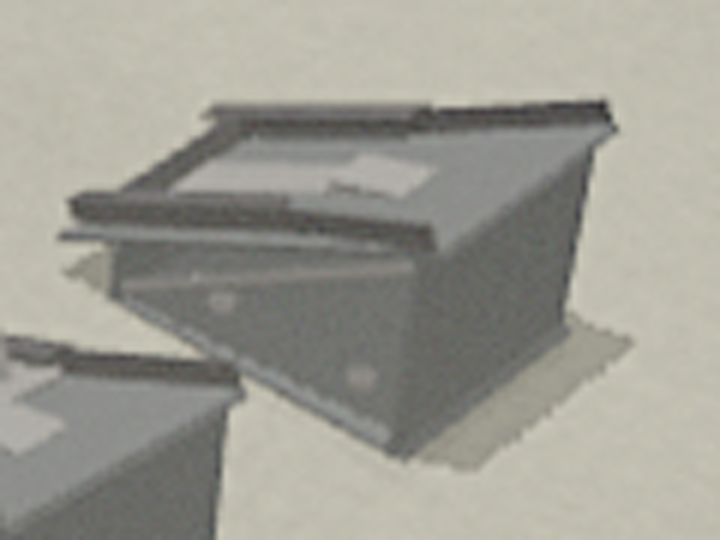

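```bash
cat > dock.py <<'E'
from h import *
from scipy.optimize import least_squares
c=np.cos(np.radians(25)); s=np.sin(np.radians(25))
def D(p,q): # deck coords (m) -> world
    x,y,z=np.array(q,float).T
    X=x*c-z*s; Z=0.05+x*s+z*c
    cy,sy=np.cos(p[2]),np.sin(p[2])
    return np.stack([p[0]+cy*X-sy*y,p[1]+sy*X+cy*y,Z],-1)
E
python3 - <<'E'
from dock import *
f=grab_frame("top"); g=grab_frame("scene")
t=lambda u,v:(75+(u+.5)/4-.5,195+(v+.5)/4-.5)
q=lambda u,v:(360+(u+.5)/6-.5,140+(v+.5)/6-.5)
obs=[(f,t(148,270),(40,36,11.5)),(f,t(306,250),(40,-36,11.5)),
 (f,t(67,90),(124,56,5)),(f,t(315,66),(124,-56,5)),
 (f,t(190,489),(-74,36,0)),(f,t(346,474),(-74,-36,0)),
 (g,q(433,250),(124,-56,0)),(g,q(612,128),(124,56,0)), (g,q(60,236),(-74,-56,0))]
def res(p):
    return np.concatenate([(P(a,D(p,np.array([m])/1e3))[0]-uv)for a,uv,m in obs])
o=least_squares(res,[.535,.33,0.1],loss="soft_l1")
print(o.x,np.degrees(o.x[2]));print(res(o.x).reshape(-1,2).round(1))
p=o.x
o2=least_squares(lambda p:res(p)[:12],p);print("top only",o2.x,np.degrees(o2.x[2]),o2.fun.round(1))
p=o.x
# stop: upper top edge z=11.5, from image
for uv in [t(185,445),t(262,439),t(338,430)]:
    # intersect ray with deck planes z=11.5mm
    for zz in(.0115,0):
        cc,d=ray(f,uv); O=D(p,[[0,0,zz]])[0]; n=D(p,[[0,0,1+zz]])[0]-O
        X=cc+d*((O-cc)@n)/(d@n); print(zz,((X-O)@(D(p,[[1,0,zz]])[0]-O)).round(4),((X-O)@(D(p,[[0,1,zz]])[0]-O)).round(4))
for uv in [t(215,185),t(230,262)]:
        zz=0
        cc,d=ray(f,uv); O=D(p,[[0,0,zz]])[0]; n=D(p,[[0,0,1+zz]])[0]-O
        X=cc+d*((O-cc)@n)/(d@n); print('catch',((X-O)@(D(p,[[1,0,zz]])[0]-O)).round(4),((X-O)@(D(p,[[0,1,zz]])[0]-O)).round(4))
# tin
u=lambda a,b:(330+(a+.5)/4-.5,260+(b+.5)/4-.5)
C=[onz(f,u(*w),.125)[:2] for w in[(68,150),(205,80),(270,218),(130,288)]]
C=np.array(C);print(C,C.mean(0),np.linalg.norm(C-np.roll(C,1,0),axis=1))
for i in range(4):
    d=C[(i+1)%4]-C[i];print(np.degrees(np.arctan2(d[1],d[0])))
im=f["frame"].astype(int);m=((im[...,0]-im[...,2])>40).astype(np.uint8);m[:,:420]=0
cn=max(cv2.findContours(m,0,2)[0],key=cv2.contourArea);b=cv2.boxPoints(cv2.minAreaRect(cn));
B=np.array([onz(f,x,.010)[:2] for x in b]);print(b,B,B.mean(0),np.linalg.norm(B-np.roll(B,1,0),axis=1))
E
```

```text
[0.51130477 0.32853049 0.05558022] 3.1845120239930496
[[-1.3 -0.6]
 [-0.7  1.2]
 [-0.3 -0.8]
 [ 1.3  0.1]
 [ 2.1 -0.3]
 [ 1.3  0.3]
 [ 0.1 -0.2]
 [ 1.2 -0.7]
 [-0.2 -1.6]]
top only [0.51134332 0.32933893 0.05208581] 2.9842971166422574 [-1.7 -0.6 -1.1  1.3 -0.5 -0.9  1.1  0.2  1.5 -0.3  0.8  0.4]
0.0115 -0.0471 0.0334
0 -0.0518 0.0381
0.0115 -0.0472 -0.0021
0 -0.0519 0.0021
0.0115 -0.0458 -0.0374
0 -0.0505 -0.0337
catch 0.0726 0.0014
catch 0.0358 0.0012
[[ 0.46482186 -0.05376042]
 [ 0.49287737 -0.11278442]
 [ 0.4342366  -0.13772544]
 [ 0.40671914 -0.07785842]] [ 0.44966374 -0.09553217] [0.06290183 0.06535246 0.06372437 0.06588831]
-64.57714961992988
-156.95904311875182
114.68554659044217
22.52614633759172
[[438.45532 255.11435]
 [511.315   252.764  ]
 [514.0312  336.9667 ]
 [441.1715  339.31705]] [[ 0.544515   -0.23889392]
 [ 0.54549497 -0.37960074]
 [ 0.38562999 -0.37279142]
 [ 0.38474501 -0.23510741]] [ 0.46509624 -0.30659837] [0.15981485 0.14071023 0.16000993 0.13768685]
```

```bash
python3 - <<'E'
from dock import *
fs=[grab_frame("top")["frame"].astype(float) for _ in range(6)]
f=grab_frame("top"); f["frame"]=np.mean(fs,0)
crop(f,"pics/d1.png",85,200,170,265,8,2);crop(f,"pics/d2.png",95,255,185,325,8,2)
gs=[grab_frame("scene")["frame"].astype(float) for _ in range(4)]
g=grab_frame("scene"); g["frame"]=np.mean(gs,0)
crop(g,"pics/d3.png",368,150,468,220,8,1.8)
E
```

```text
(no output)
```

View pics/d1.png

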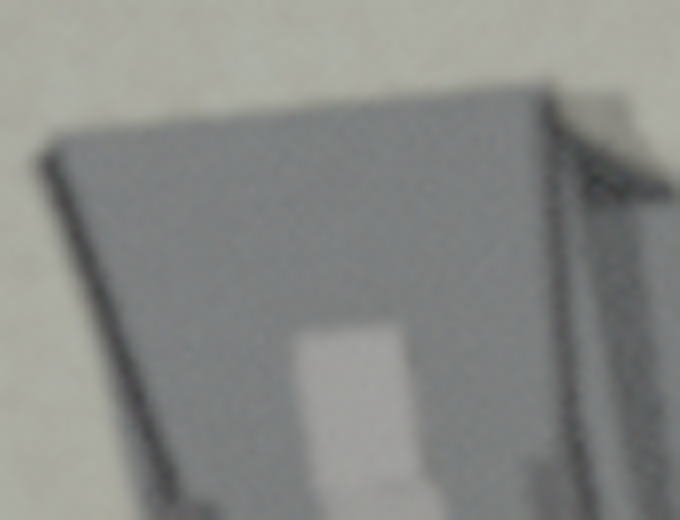

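View pics/d2.png

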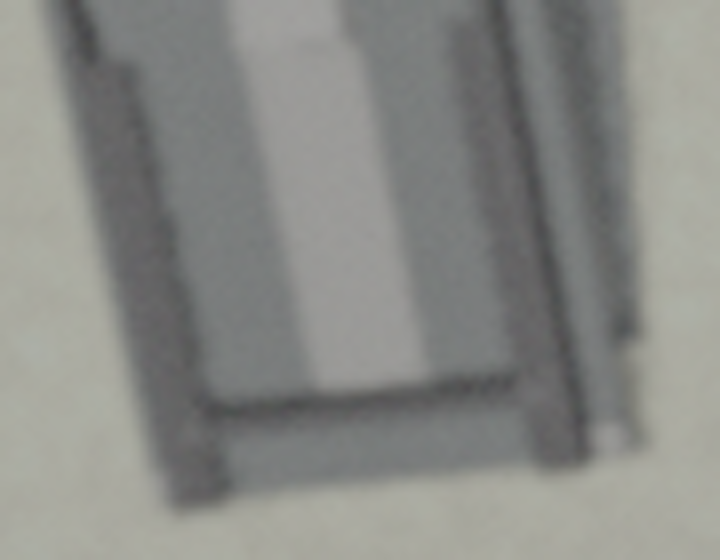

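View pics/d3.png

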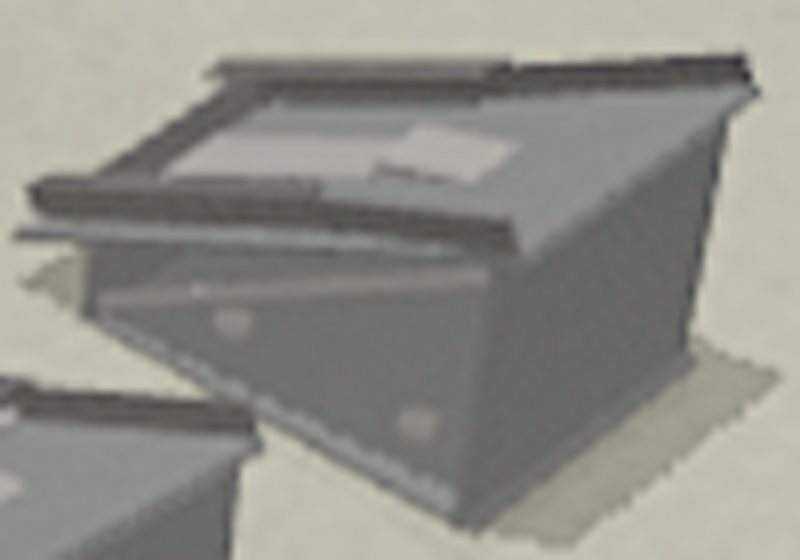

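```bash
python3 - <<'E'
from dock import *
f=grab_frame("top"); g=grab_frame("scene")
def k(x0,y0,s): return lambda u,v:(x0+(u+.5)/s-.5,y0+(v+.5)/s-.5)
a=k(85,200,8);b=k(95,255,8);q=k(368,150,8)
obs=[(f,b(133,64),(40,36,11.5)),(f,b(457,22),(40,-36,11.5)),
 (f,b(226,500),(-74,36,11.5)),(f,b(538,470),(-74,-36,11.5)),
 (f,a(58,135),(124,56,0)),(f,a(548,85),(124,-56,0)),
 (g,q(520,258),(124,-56,0)),(g,q(758,92),(124,56,0)), (g,q(15,236),(-74,-56,0))]
def res(p):
    return np.concatenate([(P(w,D(p,np.array([m])/1e3))[0]-uv)for w,uv,m in obs])
for nm,idx in(("all",slice(0,18)),("top",slice(0,12)),("scene",slice(12,18)),("lips",slice(0,8))):
    o=least_squares(lambda p:res(p)[idx],[.511,.329,0.055],x_scale=[.01,.01,.1])
    print(nm,o.x.round(4),np.degrees(o.x[2]).round(2));print(res(o.x).reshape(-1,2).round(1).tolist())
E
```

```text
all [0.5127 0.3273 0.0774] 4.43
[[-0.5, -1.3], [-1.0, -0.2], [0.9, 1.8], [0.5, 1.5], [-0.3, -0.8], [1.7, -0.9], [0.5, -0.5], [0.8, -1.1], [-0.1, -0.8]]
top [0.5127 0.3277 0.0797] 4.57
[[-0.7, -1.3], [-1.2, -0.2], [0.8, 1.8], [0.4, 1.4], [-0.6, -0.7], [1.3, -1.0], [0.7, -0.6], [1.0, -1.2], [0.0, -0.8]]
scene [0.5141 0.3246 0.0733] 4.2
[[1.1, -2.2], [0.6, -0.9], [2.2, 0.9], [1.8, 0.8], [1.5, -1.7], [3.5, -1.6], [-0.1, 0.3], [0.5, -0.2], [-0.5, -0.2]]
lips [0.5135 0.3271 0.0667] 3.82
[[-0.2, -2.0], [-0.6, -0.4], [0.6, 1.2], [0.2, 1.3], [0.5, -1.6], [2.5, -1.1], [0.2, -0.2], [1.0, -0.6], [0.1, -0.9]]
```

```bash
python3 - <<'E'
from dock import *
f=grab_frame("top")
def k(x0,y0,s): return lambda u,v:(x0+(u+.5)/s-.5,y0+(v+.5)/s-.5)
a=k(85,200,8);b=k(95,255,8)
p=[.5130,.327,np.radians(4.4)]
def dk(uv,zz):
    cc,d=ray(f,uv); O=D(p,[[0,0,zz]])[0]; n=D(p,[[0,0,1+zz]])[0]-O
    X=cc+d*((O-cc)@n)/(d@n); return np.array([(X-O)@(D(p,[[1,0,zz]])[0]-O),(X-O)@(D(p,[[0,1,zz]])[0]-O)]).round(4)*1e3
for n,uv,z in[("lipL top",b(133,66),11.5),("lipL mid",b(185,290),11.5),("lipL low",b(226,495),11.5),("lipR",b(457,25),11.5),("lipRmid",b(500,280),11.5),("lipRlow",b(538,468),11.5),
 ("slideUL",a(295,330),3),("slideUR",a(403,322),3),("slide LL",b(312,390),0),("slideLR",b(425,378),0),("wideL",b(240,50),0),("wideR",b(358,42),0),("stopL",b(205,402),11.5),("stopR",b(518,378),11.5),("stop lowL",b(205,418),11.5),("stop lowR",b(518,390),11.5)]:
    print(n,dk(uv,z/1e3))
E
```

```text
lipL top [36.7 36.2]
lipL mid [-17.9  35.8]
lipL low [-69.4  37. ]
lipR [ 38.5 -37.1]
lipRmid [-23.3 -35.3]
lipRlow [-70.7 -35.4]
slideUL [73.2 12.9]
slideUR [ 72.5 -11.2]
slide LL [-50.1  16.6]
slideLR [-50.   -9.8]
wideL [34.3 16.2]
wideR [ 33.4 -10.5]
stopL [-45.8  37. ]
stopR [-47.8 -34.9]
stop lowL [-49.7  37.8]
stop lowR [-50.7 -34.4]
```

Emit:
{"fn": "send_rows", "kwargs": {
  "plan": [0.0918,0.027,-0.031,0.004,0.08,0.0918,0.027,-0.031,0.004,0.08,0.0918,0.027,-0.031,0.004,0.08,0.0918,0.027,-0.031,0.004,0.08,0.0918,0.027,-0.031,0.004,0.08,0.0918,0.027,-0.031,0,0.08,0.0918,0.027,-0.031,0,0.08,0.0918,0.027,-0.031,0,0.08,0.0918,0.027,-0.031,0,0.08,0.0918,0,0,0,0,0.0918,0,0,0,0],
  "force": 40
}}

```text
clock: 2.15
ee_pos: [0.3982, 0.2221, 0.2606]
eef_rot: [[-0.914, -0.405, -0.001], [-0.405, 0.914, 0.0], [0.0, 0.001, -1.0]]
force: [-0.4, -0.3, 0.5]
width: 1.002
```

Emit:
{"fn": "send_rows", "kwargs": {
  "plan": [0.0918,0.0065,-0.0397,0,0,0.0918,0.0065,-0.0397,0,0,0.0918,0.0065,-0.0397,0,0,0.0918,0.0065,-0.0397,0,0,0.0918,0.0065,-0.0397,-0.02,0,0.0918,0.0065,-0.0397,-0.02,0,0.0918,0.0065,-0.0397,-0.02,0,0.0918,0.006,-0.0395,-0.02,0,0.0918,0,0,-0.016,0,0.0918,0,0,0,0,0.0918,0,0,0,0]
}}

```text
clock: 3.25
ee_pos: [0.4495, -0.0934, 0.1651]
eef_rot: [[-0.913, -0.409, -0.0], [-0.409, 0.913, 0.001], [0.0, 0.001, -1.0]]
force: [0.6, -0.3, 0.5]
width: 1.001
```

```bash
python3 - <<'E'
from h import *
f=grab_frame("top");g=grab_frame("scene"); crop(f,"pics/a1.png",320,250,440,350,6,2);crop(g,"pics/a2.png",180,140,320,280,4,1.8)
print(monitor.read_state()["ee_pos"])
E
```

```text
[ 0.45004436 -0.09361422  0.16576873]
```

View pics/a1.png

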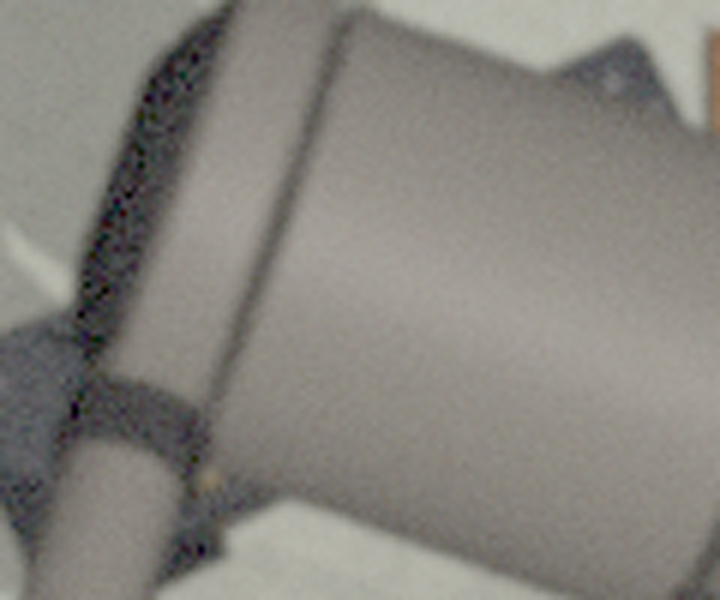

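View pics/a2.png

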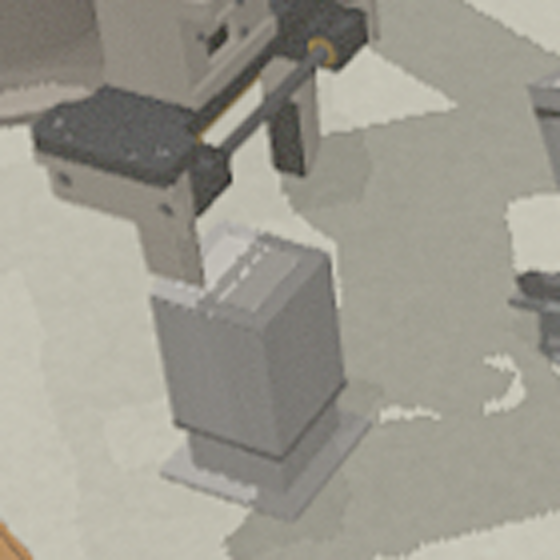

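The top view is blocked by the arm. In the scene view the fingers straddle the lid: one stands in front of its top edge at about (225,208), and the near corner of the lid is at (246,221). I'll check the lid centre from this view.

```bash
python3 - <<'E'
from h import *
g=grab_frame("scene")
k=lambda u,v:(180+(u+.5)/4-.5,140+(v+.5)/4-.5)
C=np.array([onz(g,k(*w),.125)[:2] for w in[(152,293),(265,325),(332,255)]]);print(C,(C[0]+C[2])/2,np.linalg.norm(np.diff(C,axis=0),axis=1))
B=np.array([onz(g,k(*w),.005)[:2] for w in[(162,472),(293,520),(373,424)]]);print(B,(B[0]+B[2])/2,np.linalg.norm(np.diff(B,axis=0),axis=1))
for M in(C,B):
  for d in np.diff(M,axis=0): print(np.degrees(np.arctan2(d[1],d[0])))
E
```

```text
[[ 0.43579551 -0.14161767]
 [ 0.49299995 -0.1131677 ]
 [ 0.47051315 -0.05699825]] [ 0.45315433 -0.09930796] [0.06388856 0.06050342]
[[ 0.43160381 -0.15347563]
 [ 0.50676923 -0.12123225]
 [ 0.47564315 -0.04670816]] [ 0.45362348 -0.1000919 ] [0.08178922 0.08076306]
26.44292207367441
111.81812331893192
23.217669574316858
112.66856975494939
```

Emit:
{"fn": "send_rows", "kwargs": {
  "plan": [0.0918,0.001,-0.0015,-0.02,-0.005,0.0918,0.001,-0.0015,-0.02,-0.005,0.0918,0,0,-0.02,0,0.0918,0,0,-0.016,0,0.0918,0,0,0,0,0.06,0,0,0,0,0.06,0,0,0,0,0.06,0,0,0,0,0.06,0,0,0,0],
  "force": 40
}}

```text
clock: 4.3
ee_pos: [0.4517, -0.0976, 0.0894]
eef_rot: [[-0.917, -0.399, 0.001], [-0.399, 0.917, 0.0], [-0.001, -0.0, -1.0]]
force: [0.3, 1.4, 5.5]
width: 0.717
```

Emit:
{"fn": "send_rows", "kwargs": {
  "plan": [0.06,0,0,0,0,0.06,0,0,0.01,0,0.06,0,0,0.02,0,0.06,0,0,0.03,0,0.06,0,0,0.03,0,0.06,0,0,0.04,0,0.06,0,0,0.04,0,0.06,0,0,0.03,0,0.06,0,0,0,0,0.06,0,0,0,0]
}}

```text
clock: 5.3
ee_pos: [0.451, -0.0976, 0.2881]
eef_rot: [[-0.917, -0.399, -0.001], [-0.399, 0.917, 0.0], [0.001, 0.001, -1.0]]
force: [-0.4, -0.2, -5.5]
width: 0.717
```

```bash
python3 - <<'E'
from h import *
g=grab_frame("scene"); crop(g,"pics/b2.png",180,60,330,240,3.3,1.8)
print(monitor.read_state())
E
```

```text
{'clock': 5.35, 'joints': array([-2.17492590e+01,  1.08736877e+01,  9.18256521e+01,  2.42653935e-04,
        7.74878517e+01, -1.35245520e+02]), 'dq': array([-0.13808428,  0.93723564,  0.8068942 ,  0.03662754,  0.09194381,
        0.02152781]), 'tau': array([ 2.70201004e-02, -3.93815339e+01, -2.80739307e+01, -9.00178193e-02,
        1.46452576e-02, -1.12430058e-03]), 'ee_pos': array([ 0.45053977, -0.09748363,  0.2871202 ]), 'eef_rot': array([[-0.91708298, -0.39868485, -0.003033  ],
       [-0.39868977,  0.91708505,  0.00121445],
       [ 0.00229734,  0.00232298, -0.99999466]]), 'force': array([ 0.09887207, -0.22134836, -5.34283517]), 'torque': array([ 0.02896716, -0.00607573, -0.02631878]), 'width': 0.7190003005963593}
```

View pics/b2.png

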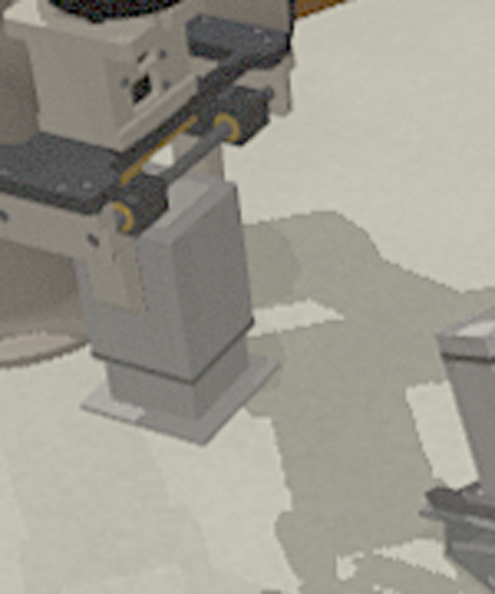

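The tin hangs upright in the jaws, with its foot at about (235,185) in the scene image, and the measured load is about 5.5 N. Next I carry it over the empty dock.

Emit:
{"fn": "send_rows", "kwargs": {
  "plan": [0.06,0.0069,0.0215,0.015,-0.0167,0.06,0.01374,0.04303,0.015,-0.0333,0.06,0.01374,0.04303,0.01,-0.0333,0.06,0.01374,0.04303,0,-0.0333,0.06,0.01374,0.04303,0,-0.0333,0.06,0.01374,0.04303,0,-0.0333,0.06,0.01374,0.04303,0,-0.0333,0.06,0.01374,0.04303,0,-0.0333,0.06,0.01374,0.04303,0,-0.0333,0.06,0.01374,0.04303,0,-0.0333,0.06,0.0069,0.0215,0,-0.0167,0.06,0,0,0,0]
}}

```text
clock: 6.55
ee_pos: [0.5885, 0.3356, 0.3237]
eef_rot: [[-0.997, -0.08, -0.006], [-0.08, 0.997, -0.002], [0.006, -0.001, -1.0]]
force: [0.8, -0.5, -5.4]
width: 0.719
```

Emit:
{"fn": "send_rows", "kwargs": {
  "plan": [0.06,0,0,-0.02,0,0.06,0,0,-0.03,0,0.06,0,0,-0.03,0,0.06,0,0,-0.02,0,0.06,0,0,0,0,0.06,0,0,0,0]
}}

```text
clock: 7.15
ee_pos: [0.5888, 0.3317, 0.2279]
eef_rot: [[-0.997, -0.077, -0.002], [-0.077, 0.997, -0.001], [0.002, -0.001, -1.0]]
force: [0.3, 0.7, -4.2]
width: 0.718
```

```bash
python3 - <<'E'
from h import *
f=grab_frame("top");g=grab_frame("scene"); crop(g,"pics/c2.png",340,60,490,240,3.3,1.8);crop(f,"pics/c1.png",75,180,255,330,4,2)
s=monitor.read_state();print(s["ee_pos"],s["eef_rot"],s["force"])
E
```

```text
[0.58957424 0.33230454 0.23002519] [[-9.97051072e-01 -7.67180383e-02  1.87168388e-03]
 [-7.67167133e-02  9.97052633e-01  7.69851163e-04]
 [-1.92522881e-03  6.23991491e-04 -9.99997952e-01]] [-0.52729108  0.36251842 -5.73123655]
```

View pics/c2.png

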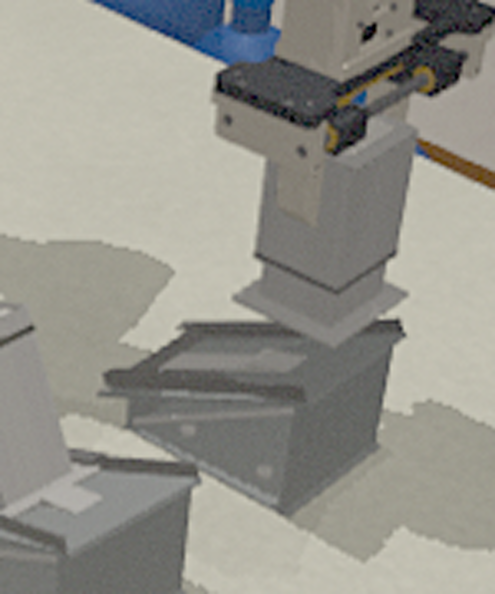

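View pics/c1.png

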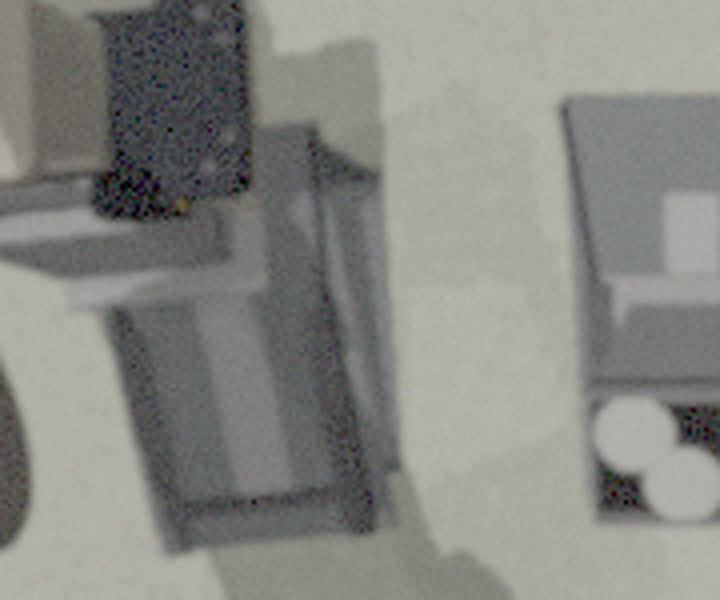

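```bash
python3 - <<'E'
from dock import *
f=grab_frame("top");g=grab_frame("scene")
k=lambda u,v:(75+(u+.5)/4-.5,180+(v+.5)/4-.5)
q=lambda u,v:(340+(u+.5)/3.3-.5,60+(v+.5)/3.3-.5)
p=[.5127,.327,np.radians(4.4)];cy,sy=np.cos(p[2]),np.sin(p[2])
def loc(X): d=X[:2]-p[:2]; return np.array([cy*d[0]+sy*d[1],-sy*d[0]+cy*d[1]])*1e3
for w in[(70,308),(267,288)]: print(loc(onz(f,k(*w),.143)))
for w in[(233,297),(335,347),(409,292)]: print("s",loc(onz(g,q(*w),.143)))
# dock top edge corners in scene pic
for w in[(305,405),(405,330)]: print("dockedge",loc(onz(g,q(*w),.1024)))
E
```

```text
[33.0039793  41.14043375]
[ 33.01007586 -41.31647173]
s [ 35.95360389 -44.53378025]
s [118.90136788 -44.31438289]
s [116.24688714  41.20932924]
dockedge [113.24168393 -60.21806713]
dockedge [110.34516441  56.31019297]
```

Relative to the dock, the foot sits at y = ±41 mm in the top view, so it is centred and parallel, and its front edge is at 33 mm as planned. I lower it to contact next.

Emit:
{"fn": "send_rows", "kwargs": {
  "plan": [0.06,0,0,-0.015,0,0.06,0,0,-0.012,0,0.06,0,0,-0.005,0,0.06,0,0,0,0,0.06,0,0,-0.002,0,0.06,0,0,-0.002,0,0.06,0,0,0,0],
  "force": 25
}}

```text
clock: 8.05
ee_pos: [0.589, 0.3325, 0.1928]
eef_rot: [[-0.997, -0.077, 0.0], [-0.077, 0.997, 0.0], [-0.0, 0.0, -1.0]]
force: [-0.8, -0.4, -5.0]
width: 0.718
```

Emit:
{"fn": "send_rows", "kwargs": {
  "plan": [0.06,0,0,-0.001,0,0.06,0,0,-0.001,0,0.06,0,0,-0.001,0,0.06,0,0,0,0],
  "force": 20
}}

```text
clock: 8.45
ee_pos: [0.5891, 0.333, 0.1917]
eef_rot: [[-0.997, -0.077, 0.002], [-0.077, 0.997, 0.001], [-0.002, 0.001, -1.0]]
force: [-3.1, 0.3, 4.9]
width: 0.716
```

Emit:
{"fn": "send_rows", "kwargs": {
  "plan": [0.06,-0.0032,-0.00025,-0.0013,0,0.06,-0.0032,-0.00025,-0.0014,0,0.06,-0.0031,-0.00025,-0.0016,0,0.06,-0.0031,-0.00025,-0.0016,0,0.06,0,0,0,0]
}}

```text
clock: 8.95
ee_pos: [0.5769, 0.3323, 0.1859]
eef_rot: [[-0.997, -0.078, 0.004], [-0.078, 0.997, 0.002], [-0.004, 0.002, -1.0]]
force: [-2.2, 1.0, 4.5]
width: 0.719
```

```bash
python3 - <<'E'
from h import *
f=grab_frame("top");g=grab_frame("scene"); crop(g,"pics/e2.png",340,60,490,240,3.3,1.8)
s=monitor.read_state();print(s["ee_pos"],s["force"],s["torque"])
E
```

```text
[0.57696255 0.33235046 0.18590876] [-1.53991449  1.20311728  5.51220806] [0.2776766  0.03074362 0.0672161 ]
```

View pics/e2.png

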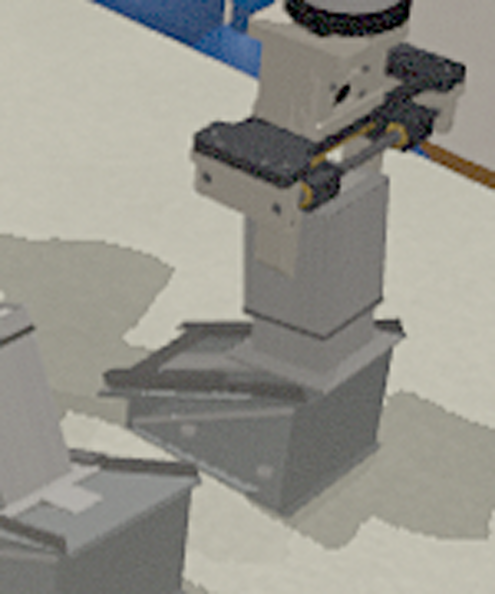

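The scene view shows the tin tilting toward the robot, about 8° so far, with its foot on the deck at about (430,165). I'll continue the tilt.

Emit:
{"fn": "send_rows", "kwargs": {
  "plan": [0.06,-0.003,-0.00023,-0.0018,0,0.06,-0.003,-0.00023,-0.0019,0,0.06,-0.0029,-0.00023,-0.0019,0,0.06,-0.0029,-0.00023,-0.002,0,0.06,0,0,0,0]
}}

```text
clock: 9.55
ee_pos: [0.5647, 0.3314, 0.1778]
eef_rot: [[-0.997, -0.078, 0.002], [-0.078, 0.997, 0.002], [-0.002, 0.002, -1.0]]
force: [-2.9, 1.9, 5.7]
width: 0.716
```

Emit:
{"fn": "send_rows", "kwargs": {
  "plan": [0.06,-0.0029,-0.00023,-0.0024,0,0.06,-0.0029,-0.00023,-0.0025,0,0.06,-0.0029,-0.00023,-0.0027,0,0.06,0,0,0,0]
}}

```text
clock: 9.95
ee_pos: [0.5555, 0.3307, 0.1697]
eef_rot: [[-0.997, -0.078, 0.001], [-0.078, 0.997, 0.002], [-0.001, 0.001, -1.0]]
force: [-3.6, 2.3, 4.6]
width: 0.722
```

```bash
python3 - <<'E'
from h import *
f=grab_frame("top");g=grab_frame("scene"); crop(g,"pics/e3.png",340,80,490,220,5,1.8);crop(f,"pics/e4.png",75,180,255,330,4,2)
s=monitor.read_state();print(s["ee_pos"],s["force"],s["torque"])
E
```

```text
[0.55551474 0.33065884 0.16975134] [-4.45590033  2.28489111  5.30256098] [0.30234725 0.49560186 0.18369204]
```

View pics/e3.png

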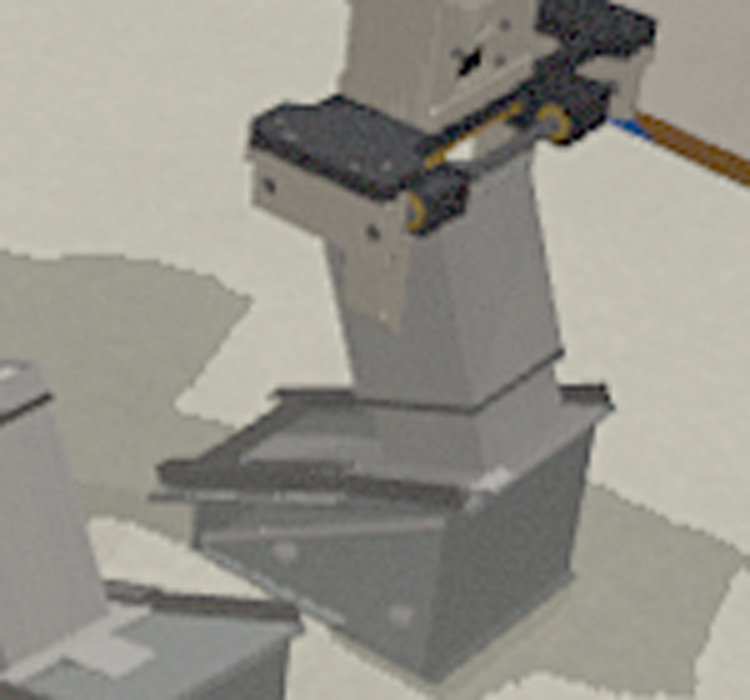

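View pics/e4.png

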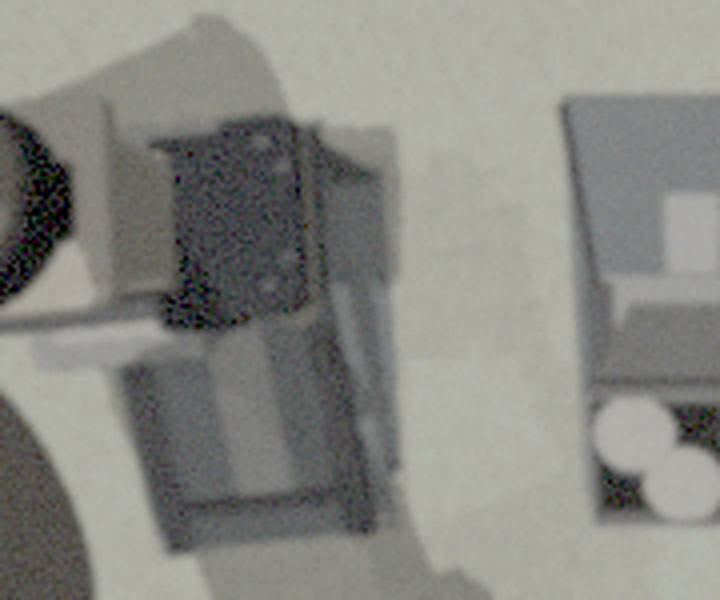

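Emit:
{"fn": "send_rows", "kwargs": {
  "plan": [0.06,-0.0015,-0.0001,-0.0013,0,0.06,-0.0015,-0.0001,-0.0013,0,0.06,0,0,0,0,0.06,0,0,0,0],
  "force": 12
}}

```text
clock: 10.45
ee_pos: [0.5525, 0.3304, 0.1664]
eef_rot: [[-0.997, -0.077, -0.0], [-0.077, 0.997, 0.001], [0.0, 0.001, -1.0]]
force: [-5.0, 2.8, 5.0]
width: 0.719
```

```bash
python3 - <<'E'
from h import *
g=grab_frame("scene"); crop(g,"pics/e5.png",380,100,480,200,7,1.8)
s=monitor.read_state();print(s["ee_pos"],s["force"],s["torque"])
E
```

```text
[0.55246324 0.33036771 0.16644098] [-4.6778332   3.22035826  5.18170234] [0.63556891 0.61827111 0.18703143]
```

View pics/e5.png

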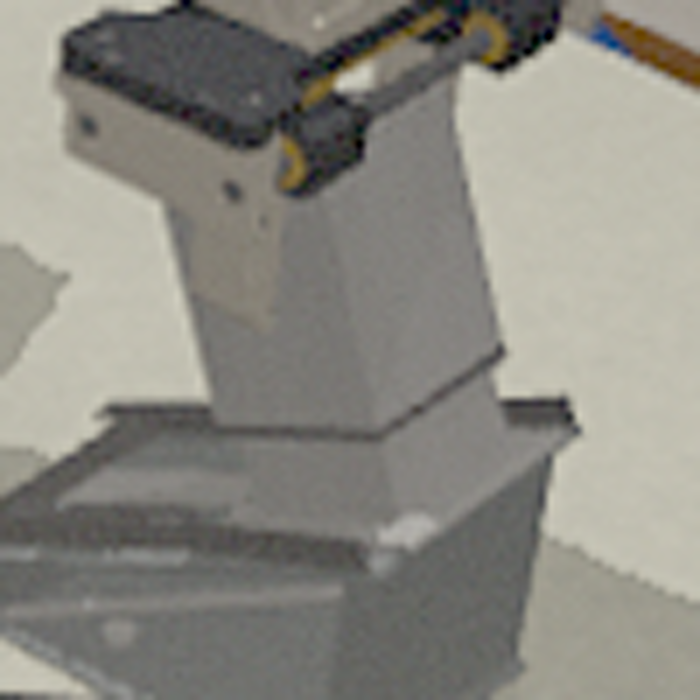

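Emit:
{"fn": "send_rows", "kwargs": {
  "plan": [0.06,0,0.001,0,0,0.06,0,0.001,0,0,0.06,0,0,0,0]
}}

```text
clock: 10.8
ee_pos: [0.5524, 0.3308, 0.1663]
eef_rot: [[-0.997, -0.077, -0.001], [-0.077, 0.997, -0.002], [0.001, -0.002, -1.0]]
force: [-6.1, -2.9, 6.4]
width: 0.717
```

```bash
python3 - <<'E'
from h import *
s=monitor.read_state();print(s["ee_pos"],s["force"],s["torque"])
E
```

```text
[0.55237801 0.33079711 0.16634158] [-6.07840361 -2.93746716  6.43963184] [-0.34618066  0.70920584  0.08195709]
```

Emit:
{"fn": "send_rows", "kwargs": {
  "plan": [0.06,0,-0.001,0.0005,0,0.06,-0.0018,-0.00014,-0.0008,0,0.06,-0.0018,-0.00014,-0.0008,0,0.06,-0.0018,-0.00014,-0.0008,0,0.06,-0.0018,-0.00014,-0.0009,0,0.06,-0.0018,-0.00014,-0.0008,0,0.06,-0.0018,-0.00014,-0.0008,0,0.06,0,0,0,0],
  "force": 15
}}

```text
clock: 11.6
ee_pos: [0.5413, 0.3296, 0.1611]
eef_rot: [[-0.997, -0.077, -0.002], [-0.077, 0.997, -0.001], [0.002, -0.001, -1.0]]
force: [-0.7, 0.3, -3.4]
width: 0.719
```

```bash
python3 - <<'E'
from h import *
s=monitor.read_state();print(s["ee_pos"],s["force"],s["torque"])
g=grab_frame("scene"); crop(g,"pics/e6.png",370,100,470,200,7,1.8)
E
```

```text
[0.54134553 0.32958266 0.16105487] [-0.73725961  0.3152653  -3.41316315] [-0.02903124  0.10835357  0.00209527]
```

View pics/e6.png

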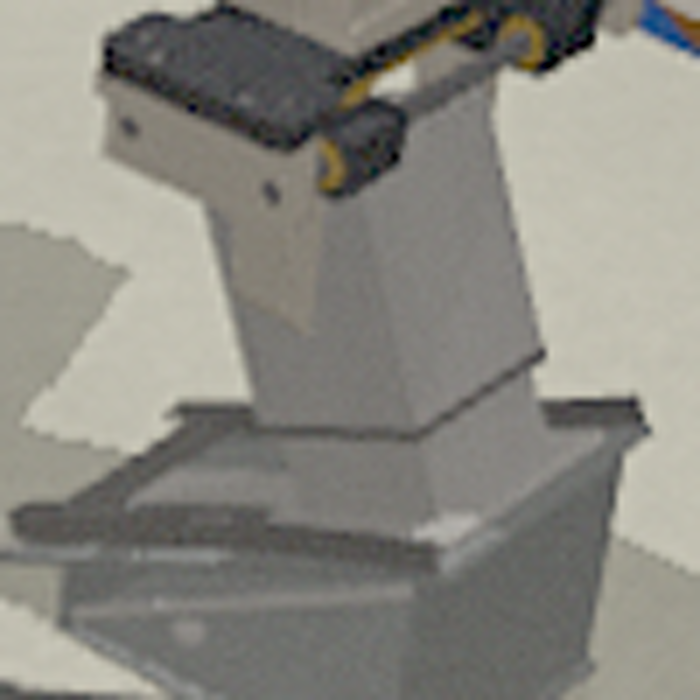

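Emit:
{"fn": "send_rows", "kwargs": {
  "plan": [0.06,-0.0018,-0.00014,-0.0013,0,0.06,-0.0018,-0.00014,-0.0013,0,0.06,-0.0018,-0.00014,-0.0008,0,0.06,-0.0018,-0.00014,-0.0009,0,0.06,-0.0018,-0.00014,-0.0008,0,0.06,-0.0018,-0.00014,-0.0008,0,0.06,0,0,0,0]
}}

```text
clock: 12.35
ee_pos: [0.531, 0.3291, 0.1559]
eef_rot: [[-0.997, -0.077, 0.0], [-0.077, 0.997, 0.0], [-0.0, 0.0, -1.0]]
force: [-0.0, 0.4, 2.8]
width: 0.718
```

```bash
python3 - <<'E'
from h import *
s=monitor.read_state();print(s["ee_pos"],s["force"],s["torque"])
f=grab_frame("top"); crop(f,"pics/e7.png",75,200,195,340,4,2)
E
```

```text
[0.53103875 0.32907337 0.15592244] [-0.03720827  0.39773746  2.82786171] [ 0.11079406 -0.34584258 -0.00142692]
```

View pics/e7.png

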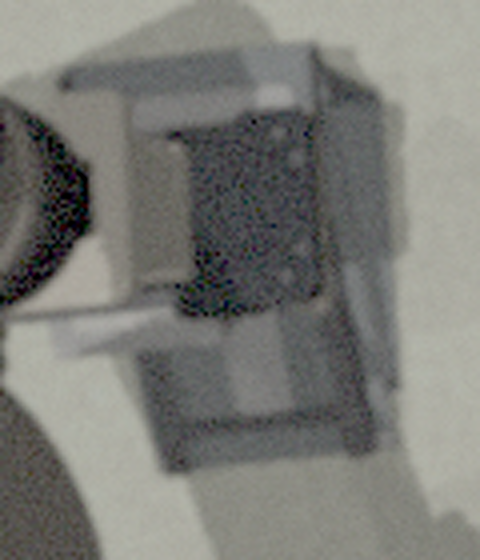

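Emit:
{"fn": "send_rows", "kwargs": {
  "plan": [0.06,-0.0027,-0.0002,-0.0013,0,0.06,-0.0027,-0.0002,-0.0012,0,0.06,-0.0027,-0.0002,-0.0013,0,0.06,-0.0027,-0.0002,-0.0012,0,0.06,-0.0027,-0.0002,-0.0013,0,0.06,-0.0027,-0.0002,-0.0012,0,0.06,-0.0027,-0.0002,-0.0013,0,0.06,0,0,0,0]
}}

```text
clock: 13.2
ee_pos: [0.5131, 0.3279, 0.1496]
eef_rot: [[-0.997, -0.077, 0.004], [-0.077, 0.997, 0.001], [-0.004, 0.001, -1.0]]
force: [-1.3, -2.0, 16.5]
width: 0.716
```

```bash
python3 - <<'E'
from h import *
s=monitor.read_state();print(s["ee_pos"],s["force"],s["torque"])
g=grab_frame("scene"); crop(g,"pics/e8.png",360,100,470,210,7,1.8)
E
```

```text
[0.51311028 0.32785653 0.14956951] [-1.25442221 -1.95490506 16.54612889] [-0.28027767  0.0904934   0.02028864]
```

View pics/e8.png

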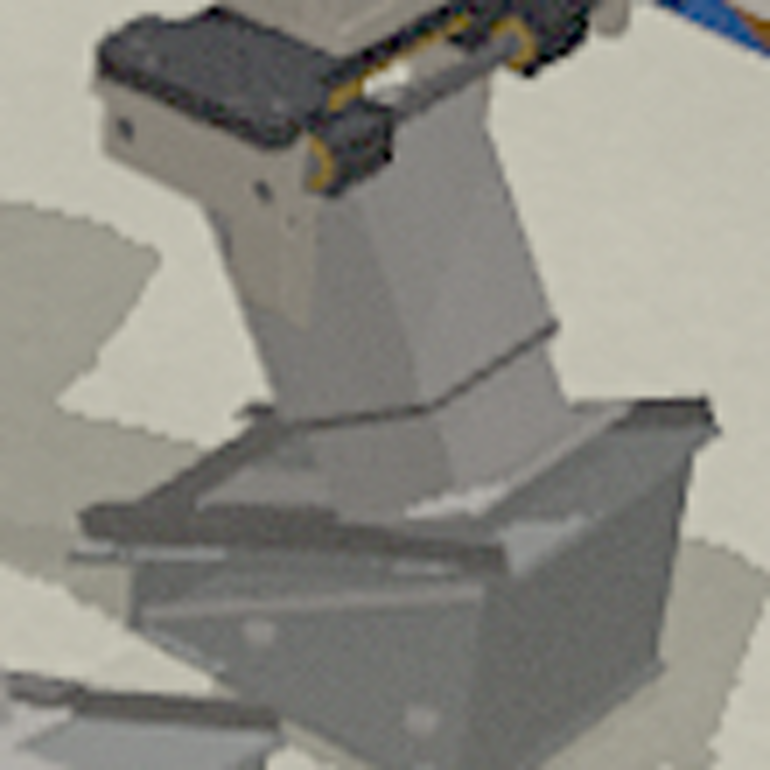

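```bash
cat > chk.py <<'E'
from dock import *
import sys
p=[.5127,.327,np.radians(4.4)]
def draw(g,name,xd,box,s,tilt=25,z0=0,gam=1.8,y0=0):
    x0,y0_,x1,y1=box
    im=g["frame"][y0_:y1,x0:x1,::-1].astype(float)/255
    im=(np.clip(im**(1/gam),0,1)*255).astype(np.uint8); im=cv2.resize(im,None,fx=s,fy=s,interpolation=cv2.INTER_CUBIC)
    t=np.radians(tilt-25)
    def T(q): # tin coords mm -> deck, extra tilt about the near foot edge (x=-42)
        q=np.array(q,float); X=(q[:,0]+42)*np.cos(t)-q[:,2]*np.sin(t)-42; Z=(q[:,0]+42)*np.sin(t)+q[:,2]*np.cos(t)
        return D(p,np.stack([X+xd,q[:,1]+y0,Z+z0],-1)/1e3)
    for h,zs in((42,(0,5)),(33,(32,125))):
        for z in zs:
            c=P(g,T([(-h,-h,z),(-h,h,z),(h,h,z),(h,-h,z)])); c=((c-[x0,y0_]+.5)*s-.5).round().astype(int)
            cv2.polylines(im,[c.reshape(-1,1,2)],True,(0,0,255) if h==42 else (0,160,0),1)
    cv2.imwrite(name,im)
E
python3 - <<'E'
from chk import *
g=grab_frame("scene"); draw(g,"pics/e9.png",44.4,(360,100,470,210),7)
E
```

```text
(no output)
```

View pics/e9.png

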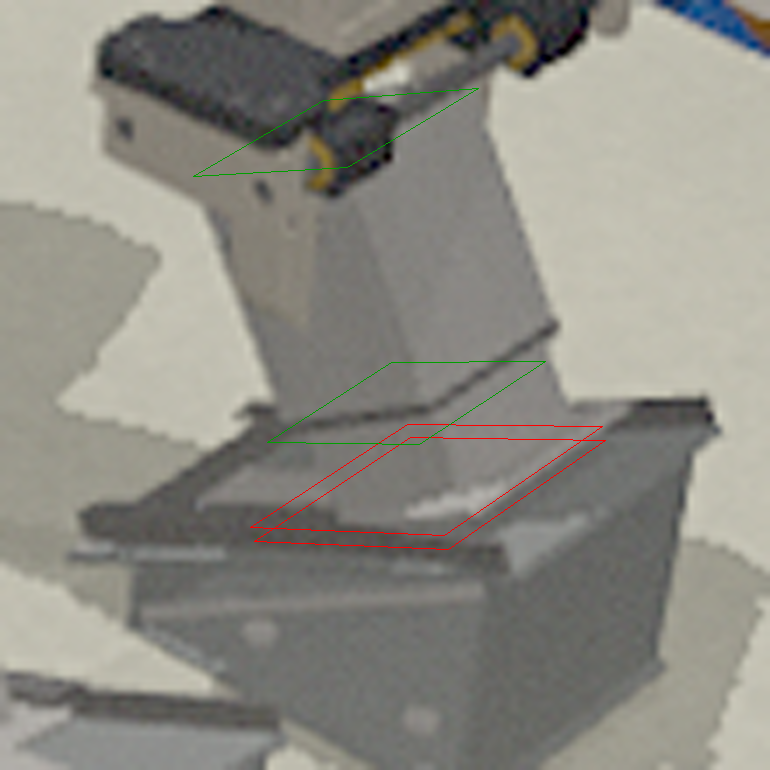

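```bash
python3 - <<'E'
from chk import *
g=grab_frame("scene")
q=lambda u,v:(360+(u+.5)/7-.5,100+(v+.5)/7-.5)
ex=D(p,[[1,0,0]])[0]-D(p,[[0,0,0]])[0];ey=D(p,[[0,1,0]])[0]-D(p,[[0,0,0]])[0];ez=np.cross(ex,ey);O=D(p,[[0,0,0]])[0]
def pl(uv,y):
    c,d=ray(g,uv); t=((O-c)@ey+y/1e3)/(d@ey); X=c+d*t-O; return np.array([X@ex,X@ez])*1e3
for n,w,y in[("mouth -33,-33",(285,425),-33),("mouth +33,-33",(432,408),-33),("mouth +33,+33",(557,325),33),("edge up +33,+33",(487,125),33),("edge up +33,-33",(357,205),-33),("foot +42,-42 ?",(445,520),-42)]:
    print(n,pl(q(*w),y))
E
```

```text
mouth -33,-33 [21.67526775 38.18610866]
mouth +33,-33 [86.49121926 44.58459281]
mouth +33,+33 [85.86094    44.41963405]
edge up +33,+33 [ 77.19311445 112.72329807]
edge up +33,-33 [ 77.35128342 112.49261565]
foot +42,-42 ? [88.4405485  10.20755771]
```

```bash
python3 - <<'E'
from chk import *
import chk
p=[.5141,.3246,.0733]
g=grab_frame("scene")
q=lambda u,v:(360+(u+.5)/7-.5,100+(v+.5)/7-.5)
ex=D(p,[[1,0,0]])[0]-D(p,[[0,0,0]])[0];ey=D(p,[[0,1,0]])[0]-D(p,[[0,0,0]])[0];ez=np.cross(ex,ey);O=D(p,[[0,0,0]])[0]
def pl(uv,y):
    c,d=ray(g,uv); t=((O-c)@ey+y/1e3)/(d@ey); X=c+d*t-O; return np.array([X@ex,X@ez])*1e3
for n,w,y in[("mouth -33,-33",(285,425),-33),("mouth +33,-33",(432,408),-33),("mouth +33,+33",(557,325),33),("edge up +33,+33",(487,125),33),("edge up +33,-33",(357,205),-33),("foot +42,-42 ?",(445,520),-42),("lip end R",(333,512),-44),("lip end L",(0,0),0)]:
    print(n,pl(q(*w),y))
crop(g,"pics/f1.png",385,140,470,190,9,1.8)
f=grab_frame("top");crop(f,"pics/f2.png",85,195,175,305,6,2)
E
```

```text
mouth -33,-33 [23.24944885 39.79451965]
mouth +33,-33 [88.05996686 46.26167043]
mouth +33,+33 [87.03655555 46.10656987]
edge up +33,+33 [ 78.28020203 114.16560331]
edge up +33,-33 [ 78.82536507 113.90684446]
foot +42,-42 ? [90.11323856 12.02252806]
lip end R [45.22604712 14.36247243]
lip end L [-88.69103761 180.32891671]
```

View pics/f1.png

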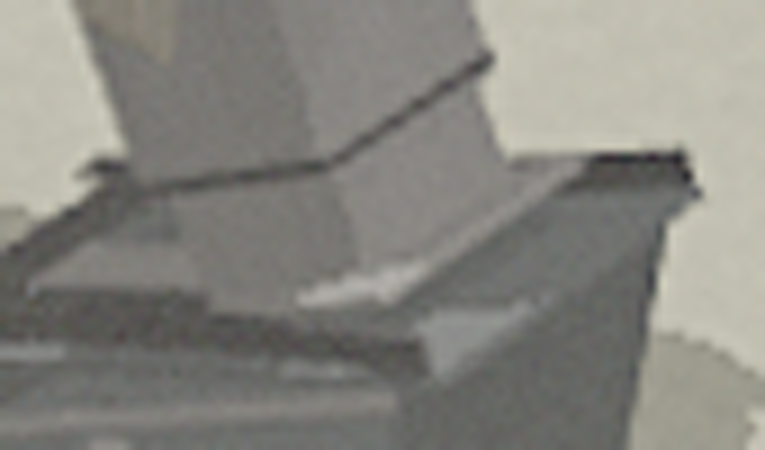

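View pics/f2.png

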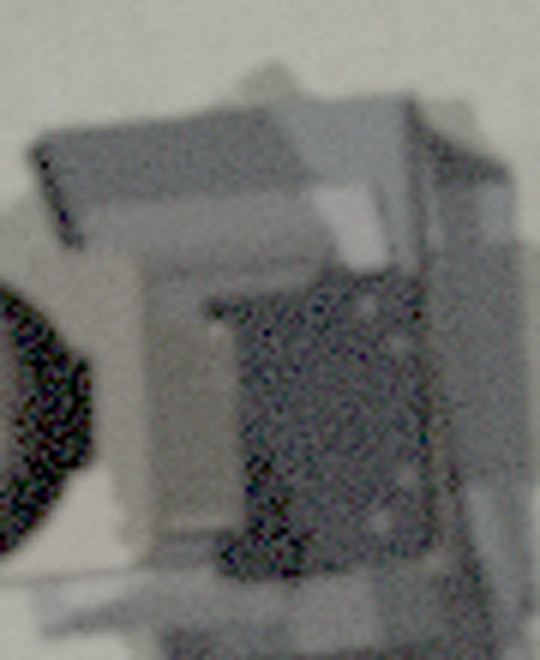

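```bash
python3 - <<'E'
from chk import *
g=grab_frame("scene")
def run(p,x0,pts):
    q=lambda u,v:(x0+(u+.5)/7-.5,100+(v+.5)/7-.5)
    ex=D(p,[[1,0,0]])[0]-D(p,[[0,0,0]])[0];ey=D(p,[[0,1,0]])[0]-D(p,[[0,0,0]])[0];ez=np.cross(ex,ey);O=D(p,[[0,0,0]])[0]
    for w,y in pts:
        c,d=ray(g,q(*w)); t=((O-c)@ey+y/1e3)/(d@ey); X=c+d*t-O; print(np.array([X@ex,X@ez])*1e3)
for p in([.5141,.3246,.0733],[.5127,.327,.0768]):
    print("e5");run(p,380,[((213,432),-33),((378,438),-33),((503,350),33)])
    print("e6");run(p,370,[((258,430),-33),((418,437),-33),((545,352),33)])
E
```

```text
e5
[52.22161792 37.66339557]
[119.63207877  36.4801783 ]
[118.9755846   37.26419489]
e6
[41.61906608 38.23625484]
[107.78918805  36.65713056]
[107.75434068  36.64168057]
e5
[50.63849842 36.00518553]
[118.05870487  34.71917418]
[117.79713325  35.50221802]
e6
[40.03809291 36.59558453]
[106.21158888  34.91411056]
[106.5711935   34.89258796]
```

Emit:
{"fn": "send_rows", "kwargs": {
  "plan": [0.06,0.0025,0.0002,0.001,0,0.06,0.0025,0.0002,0.0008,0,0.06,0.0025,0.0002,0.0006,0,0.06,0.0025,0.0002,0.0005,0,0.06,0.002,0.0002,0.0003,0,0.06,0.002,0.0001,0.0003,0,0.06,0,0,0,0]
}}

```text
clock: 14.2
ee_pos: [0.5256, 0.3288, 0.15]
eef_rot: [[-0.997, -0.077, -0.002], [-0.077, 0.997, -0.0], [0.002, 0.0, -1.0]]
force: [-3.3, 1.5, 3.5]
width: 0.723
```

```bash
python3 - <<'E'
from h import *
s=monitor.read_state();print(s["ee_pos"],s["force"],s["torque"])
g=grab_frame("scene"); crop(g,"pics/g1.png",370,100,470,200,7,1.8)
E
```

```text
[0.52558417 0.32876319 0.15004882] [-3.31219582  1.47458392  3.52897772] [ 0.30850148  0.79558212 -0.00776972]
```

View pics/g1.png

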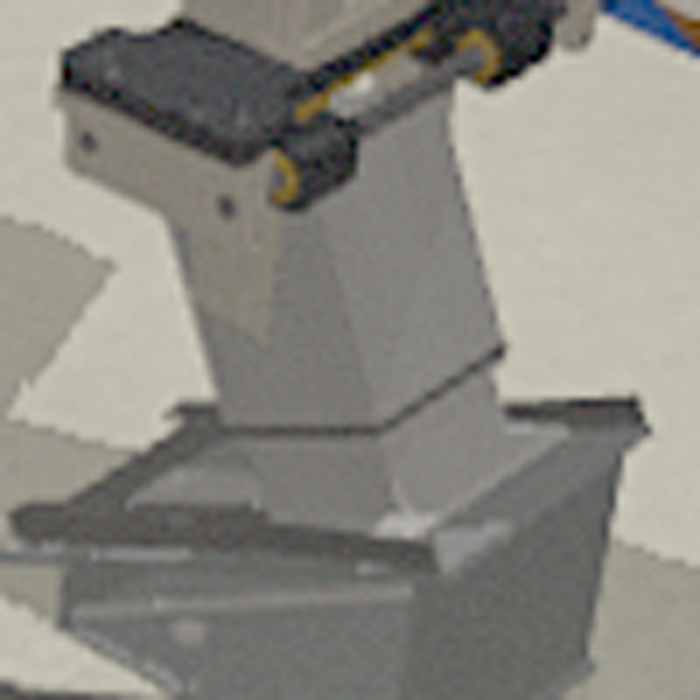

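```bash
cat > meas.py <<'E'
from chk import *
def run(pts,x0,y0,s,p=[.5141,.3246,.0733]):
    g=grab_frame("scene")
    q=lambda u,v:(x0+(u+.5)/s-.5,y0+(v+.5)/s-.5)
    ex=D(p,[[1,0,0]])[0]-D(p,[[0,0,0]])[0];ey=D(p,[[0,1,0]])[0]-D(p,[[0,0,0]])[0];ez=np.cross(ex,ey);O=D(p,[[0,0,0]])[0]
    R=[]
    for w,y in pts:
        c,d=ray(g,q(*w)); t=((O-c)@ey+y/1e3)/(d@ey); X=c+d*t-O; R.append(np.array([X@ex,X@ez])*1e3)
    R=np.array(R);print(R.round(1))
    v=R[1]-R[0];u=R[3]-R[2];m=(R[0]+R[1])/2
    print("tilt extra mouth",np.degrees(np.arctan2(v[1],v[0])).round(1),"edge",np.degrees(np.arctan2(-u[0],u[1])).round(1),"mouth ctr",m.round(1))
E
python3 - <<'E'
from meas import *
run([((222,428),-33),((382,433),-33),((503,350),33),((452,130),33)],370,100,7)
E
```

```text
[[ 26.   38.8]
 [ 93.6  37.8]
 [ 91.1  37.4]
 [ 91.7 111.8]]
tilt extra mouth -0.8 edge -0.5 mouth ctr [59.8 38.3]
```

Emit:
{"fn": "send_rows", "kwargs": {
  "plan": [0.06,0,0,0,0,0.06,0,0,0,0,0.06,0,0,0.0005,0,0.06,-0.0018,-0.00014,-0.0008,0,0.06,-0.0018,-0.00014,-0.0009,0,0.06,-0.0018,-0.00014,-0.0008,0,0.06,-0.0018,-0.00014,-0.0009,0,0.06,-0.0018,-0.00014,-0.0008,0,0.06,0,0,0,0],
  "force": 50
}}

```text
clock: 15.2
ee_pos: [0.5168, 0.3277, 0.1461]
eef_rot: [[-0.997, -0.077, -0.001], [-0.077, 0.997, -0.001], [0.001, -0.001, -1.0]]
force: [-0.8, -0.5, -2.8]
width: 0.712
```

```bash
python3 - <<'E'
from h import *
s=monitor.read_state();print(s["ee_pos"],s["force"],s["torque"])
g=grab_frame("scene"); crop(g,"pics/g2.png",360,100,470,210,7,1.8)
E
```

```text
[0.51678128 0.3276981  0.14613067] [-0.79444192 -0.45292361 -2.7660787 ] [-0.00166338  0.09327794 -0.04092537]
```

View pics/g2.png

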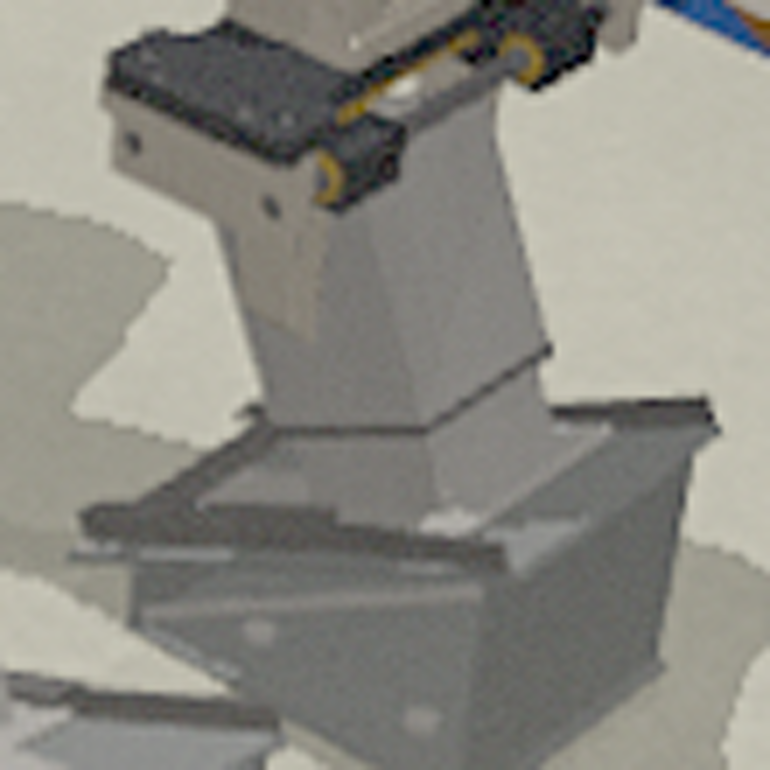

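The tin is now at about 48 mm up the deck, aligned with its normal and sliding freely under light force. I'll continue down.

Emit:
{"fn": "send_rows", "kwargs": {
  "plan": [0.06,-0.0018,-0.00014,-0.0008,0,0.06,-0.0018,-0.00014,-0.0009,0,0.06,-0.0018,-0.00014,-0.0008,0,0.06,-0.0018,-0.00014,-0.0009,0,0.06,-0.0018,-0.00014,-0.0008,0,0.06,-0.0018,-0.00014,-0.0009,0,0.06,-0.0018,-0.00014,-0.0008,0,0.06,-0.0018,-0.00014,-0.0009,0,0.06,0,0,0,0]
}}

```text
clock: 16.15
ee_pos: [0.5026, 0.3268, 0.1398]
eef_rot: [[-0.997, -0.077, -0.001], [-0.077, 0.997, -0.0], [0.001, -0.0, -1.0]]
force: [-0.8, -0.6, -3.9]
width: 0.72
```

```bash
python3 - <<'E'
from h import *
s=monitor.read_state();print(s["ee_pos"],s["force"],s["torque"])
g=grab_frame("scene"); crop(g,"pics/g3.png",360,100,470,210,7,1.8)
E
```

```text
[0.50255899 0.32684499 0.13976568] [-0.76646207 -0.62007646 -3.89563204] [-0.01384568  0.13489633  0.01246079]
```

View pics/g3.png

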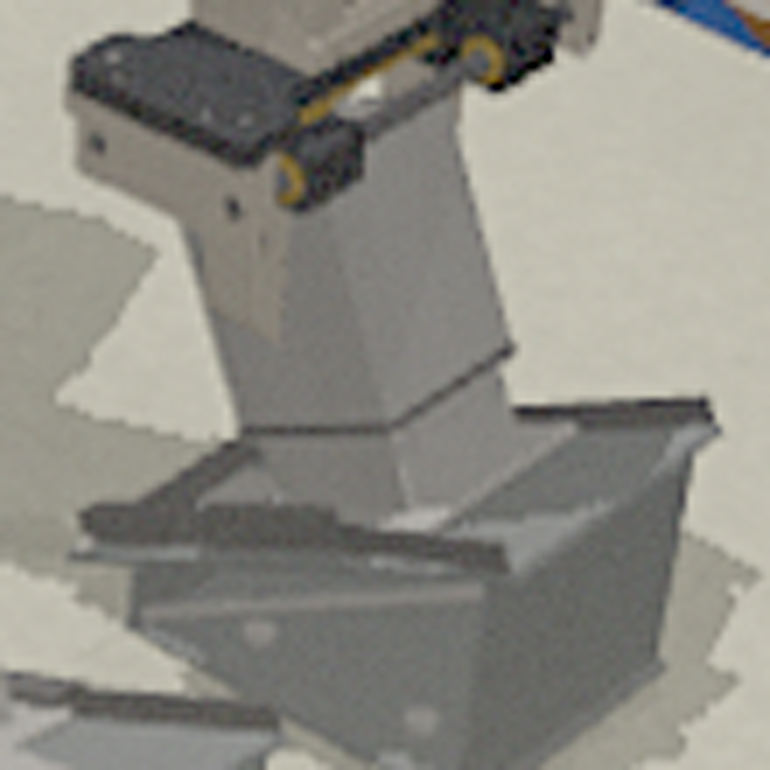

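Emit:
{"fn": "send_rows", "kwargs": {
  "plan": [0.06,-0.0018,-0.00014,-0.0008,0,0.06,-0.0018,-0.00014,-0.0009,0,0.06,-0.0018,-0.00014,-0.0008,0,0.06,-0.0018,-0.00014,-0.0009,0,0.06,-0.0018,-0.00014,-0.0009,0,0.06,-0.0018,-0.00014,-0.0009,0]
}}

```text
clock: 16.8
ee_pos: [0.492, 0.326, 0.1347]
eef_rot: [[-0.997, -0.077, 0.0], [-0.077, 0.997, 0.0], [-0.0, 0.0, -1.0]]
force: [0.2, 0.2, -3.2]
width: 0.713
```

Emit:
{"fn": "send_rows", "kwargs": {
  "plan": [0.06,-0.0018,-0.00014,-0.0008,0,0.06,-0.0018,-0.00014,-0.0009,0,0.06,-0.0018,-0.00014,-0.0008,0,0.06,-0.0018,-0.00014,-0.0009,0]
}}

```text
clock: 17.2
ee_pos: [0.4848, 0.3255, 0.1313]
eef_rot: [[-0.997, -0.077, 0.0], [-0.077, 0.997, 0.0], [-0.0, 0.0, -1.0]]
force: [-0.1, 0.3, -3.3]
width: 0.717
```

Emit:
{"fn": "send_rows", "kwargs": {
  "plan": [0.06,-0.0018,-0.00014,-0.0008,0,0.06,-0.0018,-0.00014,-0.0009,0,0.06,-0.0018,-0.00014,-0.0008,0]
}}

```text
clock: 17.5
ee_pos: [0.4794, 0.325, 0.1288]
eef_rot: [[-0.997, -0.077, -0.0], [-0.077, 0.997, 0.0], [0.0, 0.0, -1.0]]
force: [0.4, 1.1, -2.4]
width: 0.717
```

Emit:
{"fn": "send_rows", "kwargs": {
  "plan": [0.06,-0.0018,-0.00014,-0.0008,0,0.06,-0.0018,-0.00014,-0.0009,0,0.06,-0.0009,-0.0001,-0.0004,0,0.06,0,0,0,0]
}}

```text
clock: 17.9
ee_pos: [0.4748, 0.3246, 0.1267]
eef_rot: [[-0.997, -0.077, -0.0], [-0.077, 0.997, -0.0], [0.0, -0.0, -1.0]]
force: [-0.2, -0.3, -3.0]
width: 0.72
```

```bash
python3 - <<'E'
from h import *
s=monitor.read_state();print(s["ee_pos"],s["force"],s["torque"])
f=grab_frame("top");g=grab_frame("scene"); crop(g,"pics/g4.png",360,100,470,210,7,1.8);crop(f,"pics/g5.png",75,195,195,335,4,2)
E
```

```text
[0.47483923 0.3246376  0.12665048] [-0.21818655 -0.28223191 -2.9707138 ] [0.008542   0.07923783 0.03461038]
```

View pics/g4.png

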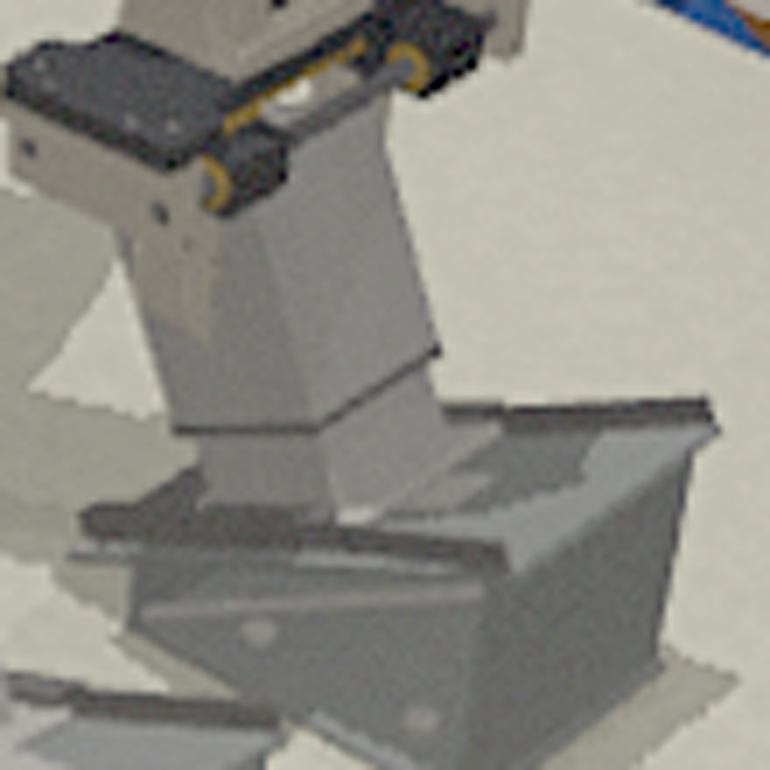

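View pics/g5.png

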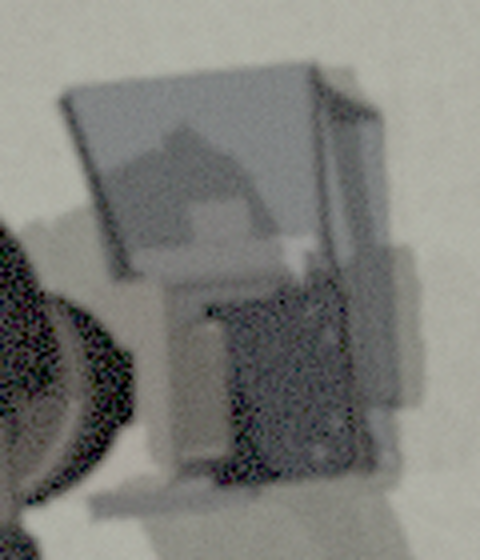

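Emit:
{"fn": "send_rows", "kwargs": {
  "plan": [0.06,-0.0014,-0.0001,-0.0006,0,0.06,-0.0013,-0.0001,-0.0006,0,0.06,-0.0014,-0.0001,-0.0007,0,0.06,0,0,0,0]
}}

```text
clock: 18.4
ee_pos: [0.4707, 0.3243, 0.1247]
eef_rot: [[-0.997, -0.077, -0.0], [-0.077, 0.997, -0.0], [0.0, -0.0, -1.0]]
force: [-0.7, 0.1, -3.1]
width: 0.717
```

Emit:
{"fn": "send_rows", "kwargs": {
  "plan": [0.06,-0.0009,-0.0001,-0.0004,0,0.06,-0.0009,-0.0001,-0.0004,0,0.06,0,0,0,0]
}}

```text
clock: 18.7
ee_pos: [0.469, 0.3241, 0.124]
eef_rot: [[-0.997, -0.077, -0.0], [-0.077, 0.997, 0.0], [0.0, 0.0, -1.0]]
force: [-0.6, -0.5, -3.6]
width: 0.717
```

Emit:
{"fn": "send_rows", "kwargs": {
  "plan": [0.06,-0.0009,-0.0001,-0.0005,0,0.06,-0.0009,-0.0001,-0.0004,0,0.06,0,0,0,0]
}}

```text
clock: 19.0
ee_pos: [0.4672, 0.3239, 0.1231]
eef_rot: [[-0.997, -0.077, -0.0], [-0.077, 0.997, 0.0], [0.0, 0.0, -1.0]]
force: [-0.4, 0.0, -3.8]
width: 0.715
```

Emit:
{"fn": "send_rows", "kwargs": {
  "plan": [0.06,-0.0009,-0.0001,-0.0005,0,0.06,-0.0009,-0.0001,-0.0005,0,0.06,0,0,0,0]
}}

```text
clock: 19.3
ee_pos: [0.4651, 0.3236, 0.1219]
eef_rot: [[-0.997, -0.077, -0.001], [-0.077, 0.997, -0.0], [0.001, -0.0, -1.0]]
force: [0.3, 0.3, -3.5]
width: 0.718
```

Emit:
{"fn": "send_rows", "kwargs": {
  "plan": [0.06,-0.0009,-0.0001,-0.0005,0,0.06,-0.0009,-0.0001,-0.0005,0,0.06,0,0,0,0]
}}

```text
clock: 19.6
ee_pos: [0.4644, 0.3236, 0.1217]
eef_rot: [[-0.997, -0.077, 0.002], [-0.077, 0.997, 0.001], [-0.002, 0.0, -1.0]]
force: [2.2, -0.9, -0.5]
width: 0.716
```

```bash
python3 - <<'E'
from h import *
s=monitor.read_state();print(s["ee_pos"],s["force"],s["torque"])
f=grab_frame("top");g=grab_frame("scene"); crop(g,"pics/g6.png",360,100,470,210,7,1.8);crop(f,"pics/g7.png",75,195,195,335,4,2)
E
```

```text
[0.46442445 0.32362319 0.12165846] [ 2.1720741  -0.85007687 -0.50758329] [-0.17670508 -0.34095784  0.08197964]
```

View pics/g6.png

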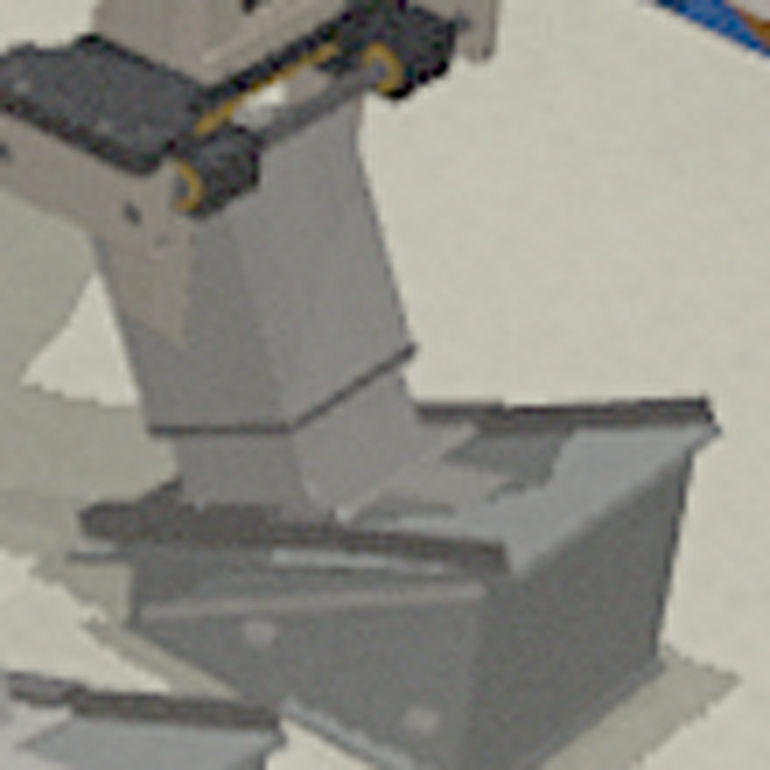

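View pics/g7.png

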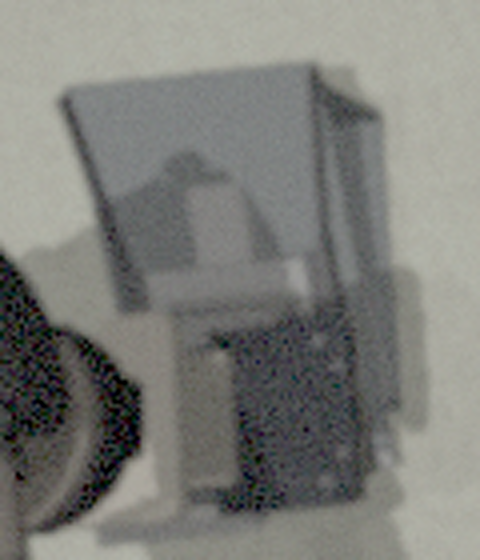

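Emit:
{"fn": "send_rows", "kwargs": {
  "plan": [0.06,-0.0009,-0.0001,-0.0004,0,0.06,0,0,0,0,0.06,-0.0009,-0.0001,-0.0004,0,0.06,0,0,0,0]
}}

```text
clock: 20.1
ee_pos: [0.4634, 0.3237, 0.1216]
eef_rot: [[-0.997, -0.077, 0.004], [-0.077, 0.997, 0.001], [-0.004, 0.001, -1.0]]
force: [4.5, -1.3, 6.0]
width: 0.715
```

Emit:
{"fn": "send_rows", "kwargs": {
  "plan": [0.06,0.0014,0.0001,0.001,0,0.06,0.0014,0.0001,0.001,0,0.06,0,0,0,0]
}}

```text
clock: 20.4
ee_pos: [0.4642, 0.3236, 0.1217]
eef_rot: [[-0.997, -0.077, -0.002], [-0.077, 0.997, -0.0], [0.002, 0.0, -1.0]]
force: [1.4, 0.3, -1.8]
width: 0.716
```

Emit:
{"fn": "send_rows", "kwargs": {
  "plan": [0.06,0.0014,0.0001,0.0006,0,0.06,0.0014,0.0001,0.0006,0,0.06,0,0,0,0]
}}

```text
clock: 20.7
ee_pos: [0.4661, 0.3234, 0.1225]
eef_rot: [[-0.997, -0.077, -0.004], [-0.077, 0.997, -0.001], [0.004, -0.001, -1.0]]
force: [-2.7, 0.4, -5.2]
width: 0.716
```

```bash
python3 - <<'E'
from h import *
s=monitor.read_state();print(s["ee_pos"],s["force"],s["torque"])
E
```

```text
[0.46612234 0.32335723 0.12249032] [-2.72903695  0.39108573 -5.1784142 ] [0.02464642 0.67407866 0.03376616]
```

Emit:
{"fn": "send_rows", "kwargs": {
  "plan": [0.06,0.0014,0.0001,0.0006,0,0.06,0.0009,0.0001,0.0004,0,0.06,0,0,0,0]
}}

```text
clock: 21.0
ee_pos: [0.4679, 0.3235, 0.1235]
eef_rot: [[-0.997, -0.077, -0.005], [-0.077, 0.997, -0.002], [0.005, -0.001, -1.0]]
force: [-5.8, 0.2, -6.1]
width: 0.716
```

```bash
python3 - <<'E'
from h import *
s=monitor.read_state();print(s["ee_pos"],s["force"],s["torque"])
fs=[]
f=grab_frame("top");g=grab_frame("scene"); crop(g,"pics/k1.png",395,130,460,190,11,1.8);crop(f,"pics/k2.png",95,225,165,285,10,2)
E
```

```text
[0.46793968 0.32350863 0.12348998] [-5.8485067   0.21422892 -6.12143934] [0.02234705 1.47144024 0.05318693]
```

View pics/k1.png

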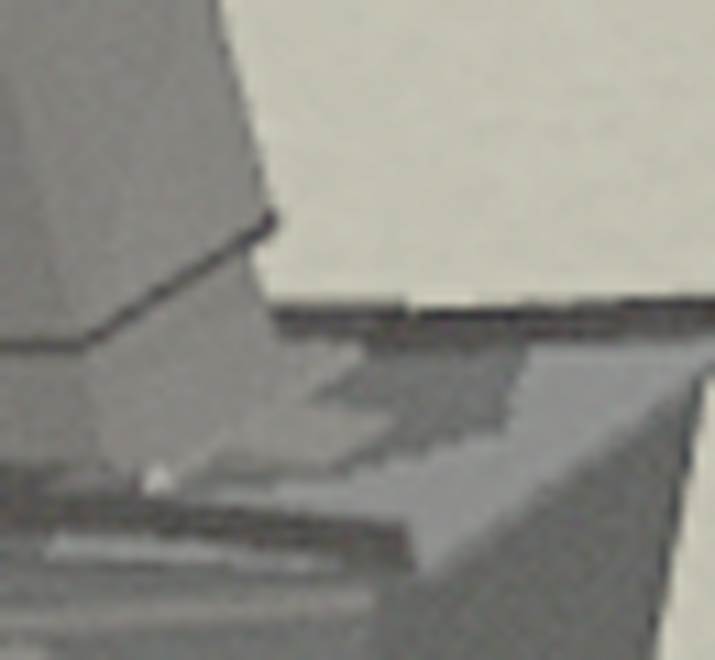

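View pics/k2.png

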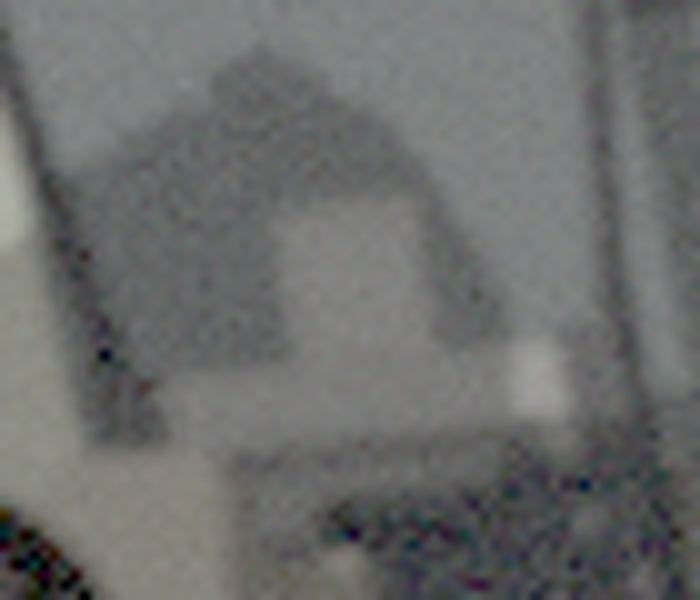

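Emit:
{"fn": "send_rows", "kwargs": {
  "plan": [0.06,-0.0014,-0.0001,-0.0006,0,0.06,-0.0014,-0.0001,-0.0006,0,0.06,-0.0014,-0.0001,-0.0006,0,0.06,-0.0009,-0.0001,-0.0005,0,0.06,0,0,0,0]
}}

```text
clock: 21.6
ee_pos: [0.4659, 0.3238, 0.1229]
eef_rot: [[-0.997, -0.077, 0.003], [-0.077, 0.997, 0.001], [-0.003, 0.001, -1.0]]
force: [1.1, 0.9, -3.9]
width: 0.717
```

```bash
python3 - <<'E'
from h import *
s=monitor.read_state();print(s["ee_pos"],s["force"],s["torque"])
f=grab_frame("top");g=grab_frame("scene"); crop(g,"pics/k3.png",395,130,460,190,11,1.8);crop(f,"pics/k4.png",95,225,165,285,10,2)
E
```

```text
[0.46588325 0.32384043 0.12289508] [ 1.07887155  0.91912261 -3.94896619] [ 0.02230772 -0.27832962  0.03843646]
```

View pics/k3.png

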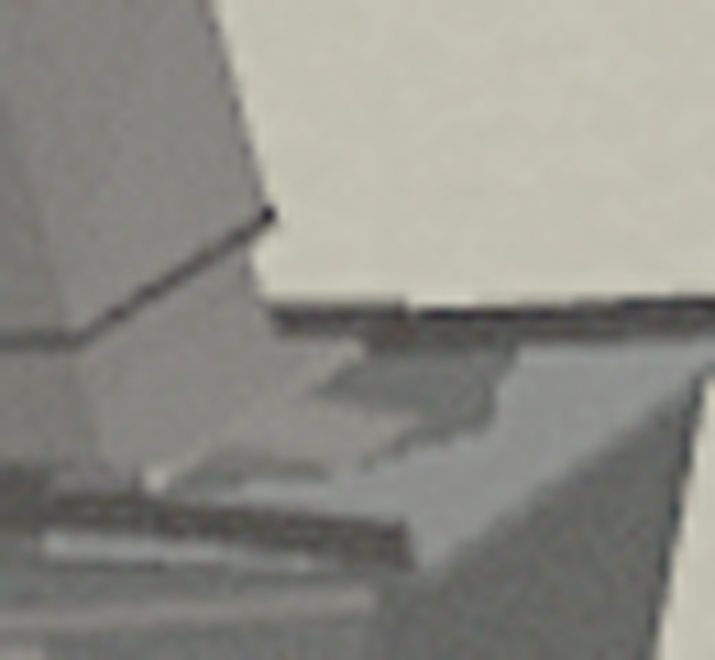

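View pics/k4.png

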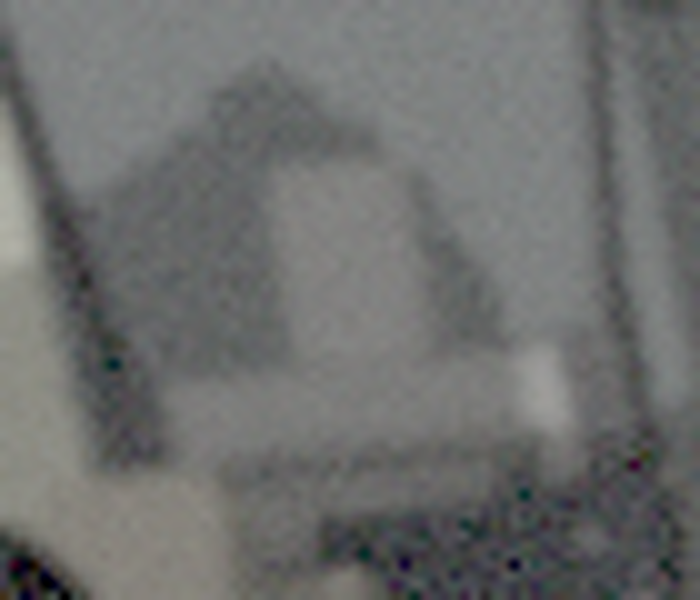

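Emit:
{"fn": "send_rows", "kwargs": {
  "plan": [0.06,-0.0009,-0.0001,-0.0004,0,0.06,-0.0009,-0.0001,-0.0004,0,0.06,0,0,0,0]
}}

```text
clock: 22.0
ee_pos: [0.4636, 0.3237, 0.122]
eef_rot: [[-0.997, -0.077, 0.002], [-0.077, 0.997, 0.001], [-0.002, 0.001, -1.0]]
force: [2.6, 1.3, 0.1]
width: 0.722
```

Emit:
{"fn": "send_rows", "kwargs": {
  "plan": [0.06,-0.0009,-0.0001,-0.0004,0,0.06,-0.0005,0,-0.0003,0,0.06,0,0,0,0]
}}

```text
clock: 22.3
ee_pos: [0.4623, 0.3236, 0.1217]
eef_rot: [[-0.997, -0.077, 0.002], [-0.077, 0.997, 0.001], [-0.003, 0.001, -1.0]]
force: [3.7, 0.7, 5.8]
width: 0.717
```

```bash
python3 - <<'E'
from h import *
s=monitor.read_state();print(s["ee_pos"],s["force"],s["torque"])
f=grab_frame("top");g=grab_frame("scene"); crop(g,"pics/k5.png",395,130,460,190,11,1.8);crop(f,"pics/k6.png",95,225,165,285,10,2)
E
```

```text
[0.46233777 0.32359335 0.12172035] [3.70454098 0.69170079 5.8371008 ] [ 0.06603778 -0.73205062  0.10229897]
```

View pics/k5.png

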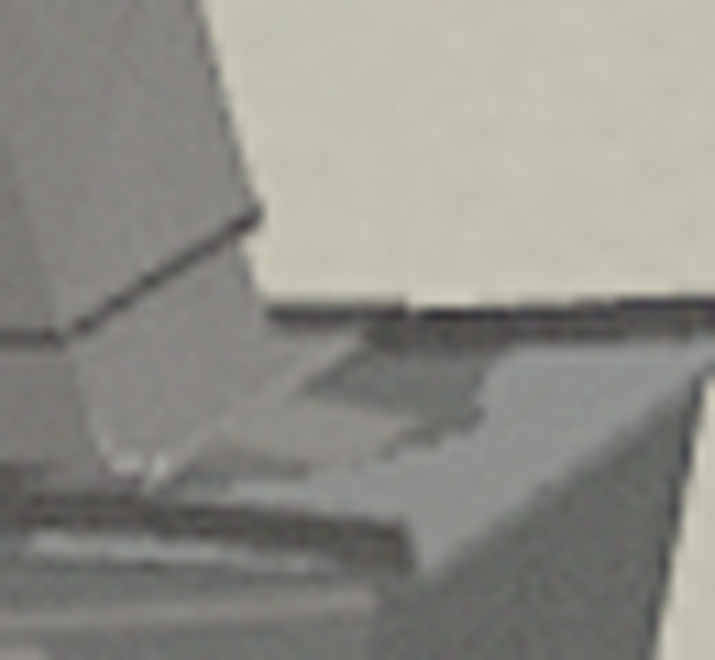

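View pics/k6.png

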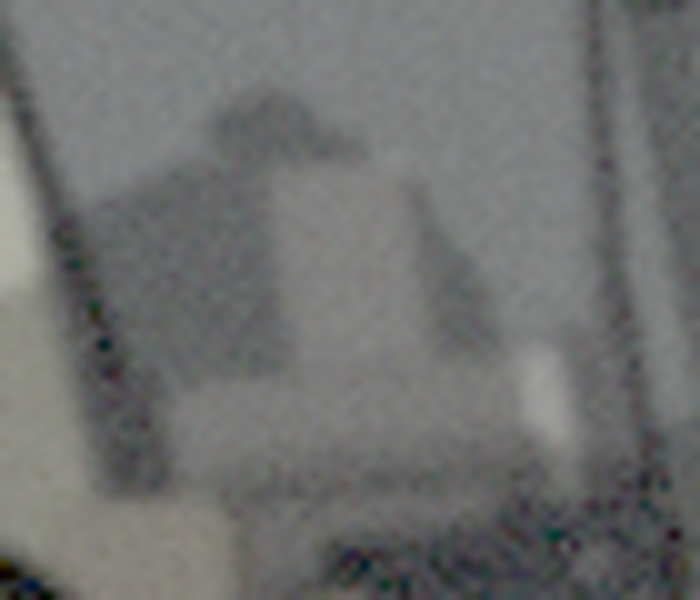

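Emit:
{"fn": "send_rows", "kwargs": {
  "plan": [0.06,0.0007,0.0001,0.0008,0,0.06,0.0007,0,0.0008,0,0.06,0,0,0,0],
  "force": 60
}}

```text
clock: 22.7
ee_pos: [0.4627, 0.3234, 0.1219]
eef_rot: [[-0.997, -0.077, -0.001], [-0.077, 0.997, 0.0], [0.001, 0.0, -1.0]]
force: [2.2, 2.1, -2.4]
width: 0.718
```

Emit:
{"fn": "send_rows", "kwargs": {
  "plan": [0.06,-0.0009,-0.0001,0.0018,0,0.06,-0.0009,-0.0001,0.0018,0,0.06,-0.0009,-0.0001,0.0018,0,0.06,-0.0009,-0.0001,0.0018,0,0.06,0,0,0,0]
}}

```text
clock: 23.2
ee_pos: [0.4595, 0.3224, 0.128]
eef_rot: [[-0.997, -0.077, -0.001], [-0.077, 0.997, -0.001], [0.001, -0.001, -1.0]]
force: [7.7, 2.4, -11.8]
width: 0.715
```

```bash
python3 - <<'E'
from h import *
s=monitor.read_state();print(s["ee_pos"],s["force"],s["torque"])
f=grab_frame("top");g=grab_frame("scene"); crop(g,"pics/m1.png",360,100,470,210,7,1.8);crop(f,"pics/m2.png",95,225,165,285,10,2)
E
```

```text
[0.45949646 0.32242467 0.12803529] [  7.74740076   2.37960452 -11.77526918] [ 0.19977479 -1.15337209  0.12894629]
```

View pics/m1.png

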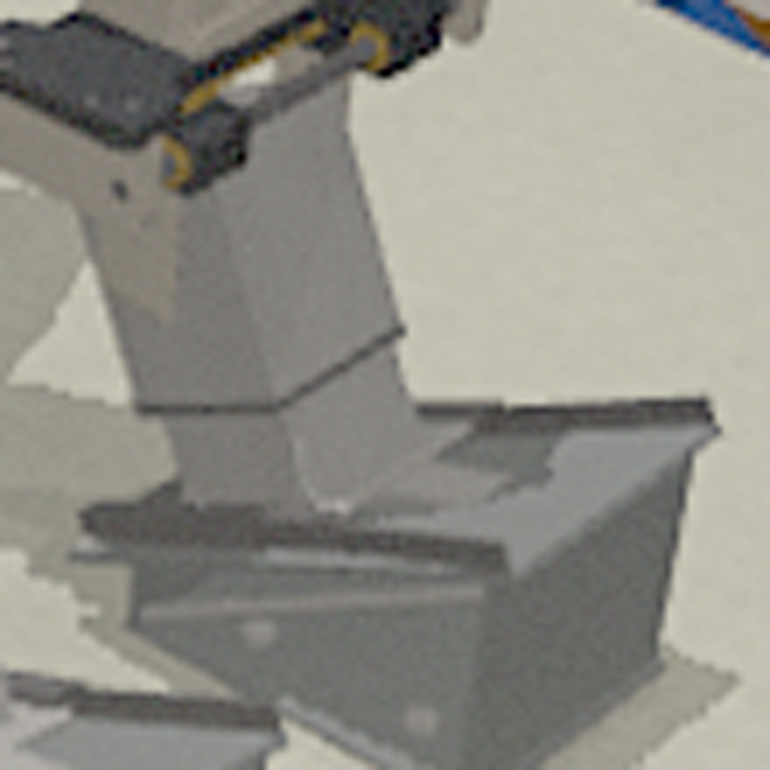

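View pics/m2.png

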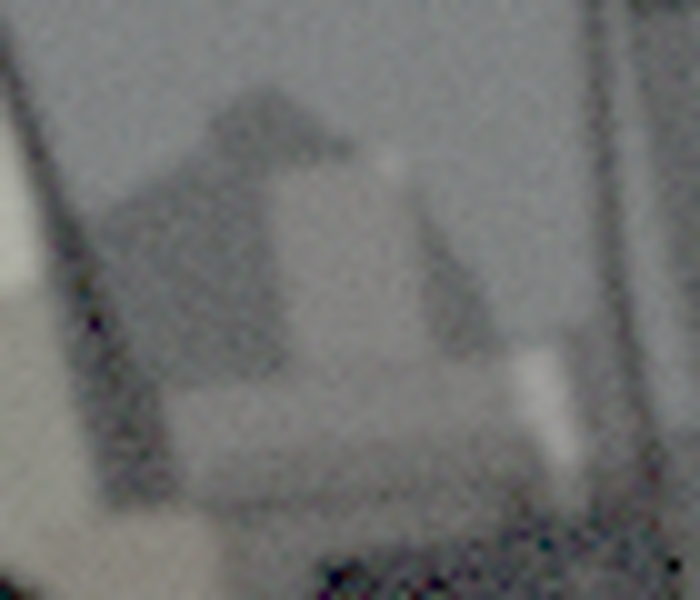

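The lid is rising off the base, the catch still stands up, and the force is about 14 N along the axis. I'll continue the pull.

Emit:
{"fn": "send_rows", "kwargs": {
  "plan": [0.06,-0.0012,-0.0001,0.0027,0,0.06,-0.0012,-0.0001,0.0027,0,0.06,-0.0013,-0.0001,0.0027,0,0.06,-0.0013,-0.0001,0.0027,0,0.06,-0.0013,-0.0001,0.0027,0,0.06,-0.0013,-0.0001,0.0027,0,0.06,-0.0013,-0.0001,0.0027,0,0.06,-0.0013,-0.0001,0.0027,0,0.06,0,0,0,0]
}}

```text
clock: 24.2
ee_pos: [0.449, 0.3215, 0.1496]
eef_rot: [[-0.997, -0.077, -0.002], [-0.077, 0.997, -0.002], [0.002, -0.001, -1.0]]
force: [7.0, 0.8, -9.5]
width: 0.715
```

```bash
python3 - <<'E'
from h import *
s=monitor.read_state();print(s["ee_pos"],s["force"],s["torque"])
f=grab_frame("top");g=grab_frame("scene"); crop(g,"pics/m3.png",350,70,470,210,5,1.8)
E
```

```text
[0.44899618 0.32151622 0.14962549] [ 7.00305023  0.81486457 -9.46798679] [ 0.15120804 -1.03026168  0.08541898]
```

View pics/m3.png

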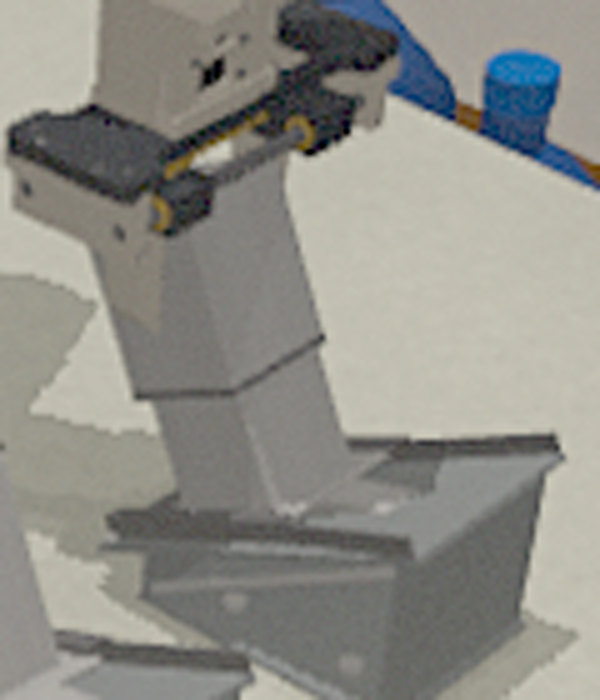

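Emit:
{"fn": "send_rows", "kwargs": {
  "plan": [0.06,-0.0009,-0.0001,0.0027,0,0.06,-0.0009,-0.0001,0.0027,0,0.06,-0.0013,-0.0001,0.0027,0,0.06,-0.0013,-0.0001,0.0027,0,0.06,-0.0013,-0.0001,0.0027,0,0.06,-0.0013,-0.0001,0.0027,0,0.06,-0.0013,-0.0001,0.0027,0,0.06,-0.0013,-0.0001,0.0027,0,0.06,-0.0013,-0.0001,0.0027,0,0.06,-0.0013,-0.0001,0.0027,0]
}}

```text
clock: 25.3
ee_pos: [0.4368, 0.3205, 0.1761]
eef_rot: [[-0.997, -0.077, -0.002], [-0.077, 0.997, -0.002], [0.002, -0.002, -1.0]]
force: [8.2, 2.6, -14.3]
width: 0.713
```

```bash
python3 - <<'E'
from h import *
s=monitor.read_state();print(s["ee_pos"],s["force"],s["torque"])
g=grab_frame("scene"); crop(g,"pics/m4.png",350,50,470,210,4,1.8)
E
```

```text
[0.43677177 0.32047859 0.17614518] [  8.17039243   2.63081772 -14.2850888 ] [ 0.32230657 -1.26389605  0.103877  ]
```

View pics/m4.png

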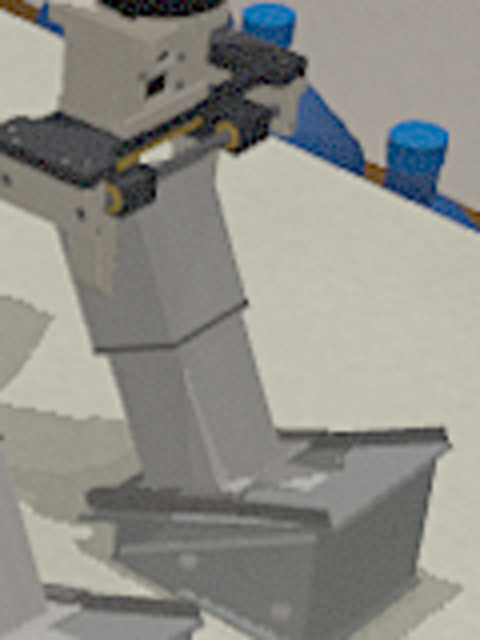

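Emit:
{"fn": "send_rows", "kwargs": {
  "plan": [0.06,-0.0013,-0.0001,0.0027,0,0.06,-0.0013,-0.0001,0.0027,0,0.06,-0.0013,-0.0001,0.0027,0,0.06,-0.0013,-0.0001,0.0027,0,0.06,-0.0009,-0.0001,0.0018,0,0.06,-0.0009,-0.0001,0.0018,0,0.06,-0.0009,-0.0001,0.0018,0,0.06,-0.0009,-0.0001,0.0018,0,0.06,0,0,0,0]
}}

```text
clock: 26.25
ee_pos: [0.4274, 0.3201, 0.1962]
eef_rot: [[-0.997, -0.077, -0.002], [-0.077, 0.997, -0.001], [0.002, -0.0, -1.0]]
force: [-0.6, -0.5, -1.5]
width: 0.713
```

Emit:
{"fn": "send_rows", "kwargs": {
  "plan": [0.06,-0.0013,-0.0001,0.0027,0,0.06,-0.0013,-0.0001,0.0027,0,0.06,-0.0013,-0.0001,0.0027,0,0.06,-0.0013,-0.0001,0.0027,0,0.06,-0.0013,-0.0001,0.0027,0,0.06,-0.0017,-0.0001,0.0036,0,0.06,-0.0021,-0.0002,0.0045,0,0.06,-0.0021,-0.0002,0.0045,0,0.06,-0.0042,-0.0003,0.009,0,0.06,0,0,0.02,0,0.06,0,0,0.02,0,0.06,0,0,0,0]
}}

```text
clock: 27.45
ee_pos: [0.4125, 0.3198, 0.2744]
eef_rot: [[-0.997, -0.077, 0.005], [-0.077, 0.997, 0.003], [-0.005, 0.003, -1.0]]
force: [0.1, 0.2, -0.6]
width: 0.718
```

```bash
python3 - <<'E'
from h import *
s=monitor.read_state();print(s["ee_pos"],s["force"],s["torque"])
f=grab_frame("top");g=grab_frame("scene"); crop(g,"pics/n1.png",330,10,470,210,4,1.8);crop(f,"pics/n2.png",75,195,195,335,4,2)
E
```

```text
[0.41250094 0.31975682 0.27435786] [ 0.13644999  0.21165751 -0.60166788] [-0.02029197  0.00843719 -0.02392619]
```

View pics/n1.png

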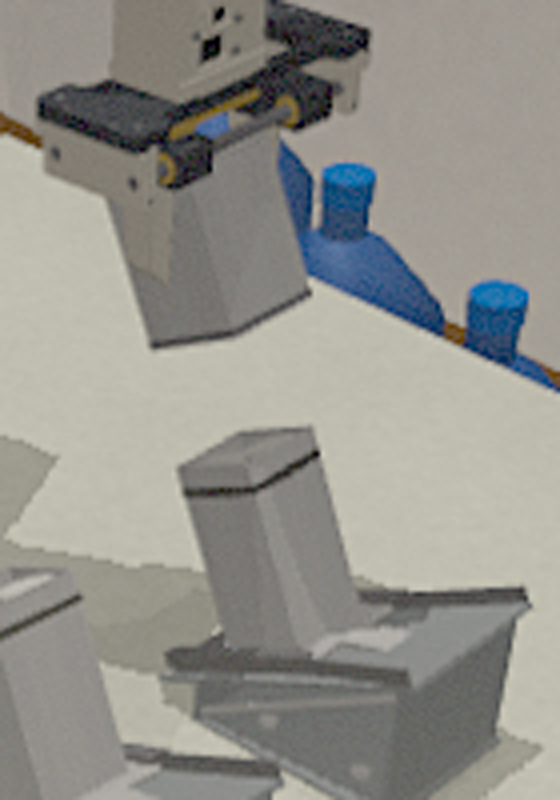

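View pics/n2.png

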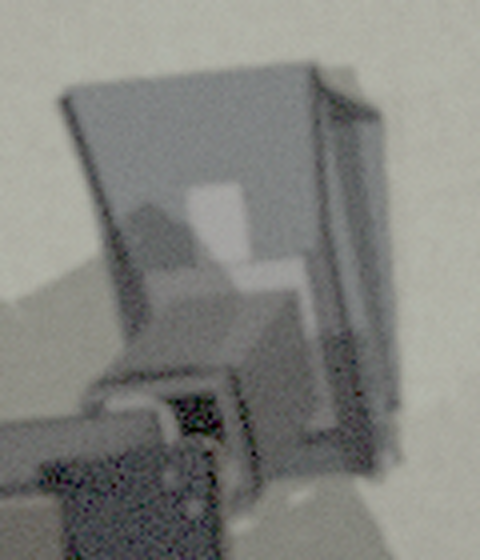

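Top view: the lid is off, and the catch is visible at its full length, from v=185 to 262 in the crop, just as it looked in the empty dock. The scene view shows the open tin standing in the dock and the lid held tilted. I carry the lid to the tray now.

Emit:
{"fn": "send_rows", "kwargs": {
  "plan": [0.06,0.001,-0.02,0.01,0,0.06,0.0025,-0.0448,0.01,0,0.06,0.0025,-0.0448,0,0,0.06,0.0025,-0.0448,0,0,0.06,0.0025,-0.0448,0,0,0.06,0.0025,-0.0448,0,0,0.06,0.0025,-0.0448,0,0,0.06,0.0025,-0.0448,0,0,0.06,0.0025,-0.0448,0,0,0.06,0.0025,-0.0448,0,0,0.06,0.0025,-0.0448,0,0,0.06,0.0025,-0.0448,0,0],
  "force": 40
}}

```text
clock: 28.75
ee_pos: [0.4393, -0.1953, 0.29]
eef_rot: [[-0.997, -0.077, -0.002], [-0.077, 0.997, 0.001], [0.002, 0.002, -1.0]]
force: [1.7, 0.2, -1.3]
width: 0.72
```

Emit:
{"fn": "send_rows", "kwargs": {
  "plan": [0.06,0.0025,-0.045,-0.03,0,0.06,0.0025,-0.045,-0.04,0,0.06,0.002,-0.025,-0.04,0,0.06,0,0,-0.04,0,0.06,0,0,-0.02,0,0.06,0,0,0,0]
}}

```text
clock: 29.35
ee_pos: [0.4441, -0.2959, 0.126]
eef_rot: [[-0.997, -0.076, -0.007], [-0.076, 0.997, 0.006], [0.006, 0.007, -1.0]]
force: [0.2, -0.2, -0.8]
width: 0.717
```

```bash
python3 - <<'E'
from h import *
s=monitor.read_state();print(s["ee_pos"],s["eef_rot"].round(3).tolist(),s["force"],s["torque"])
f=grab_frame("top");g=grab_frame("scene"); crop(g,"pics/o1.png",90,180,290,350,4,1.8);crop(f,"pics/o2.png",400,220,540,360,4,2)
E
```

```text
[ 0.44409513 -0.2959052   0.12602323] [[-0.997, -0.076, -0.007], [-0.076, 0.997, 0.006], [0.006, 0.007, -1.0]] [ 0.22640821 -0.18887147 -0.79348963] [0.07499039 0.0012049  0.07779536]
```

View pics/o1.png

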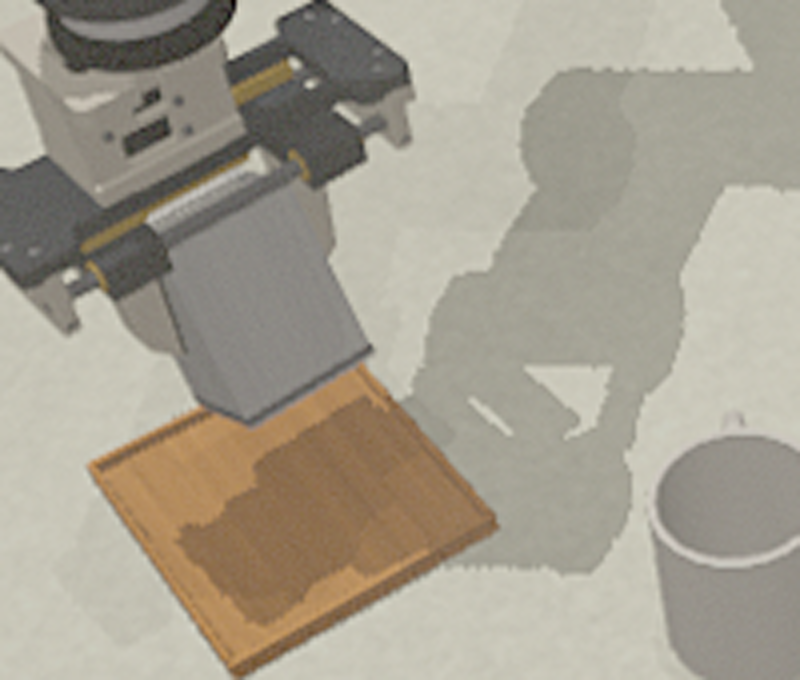

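View pics/o2.png

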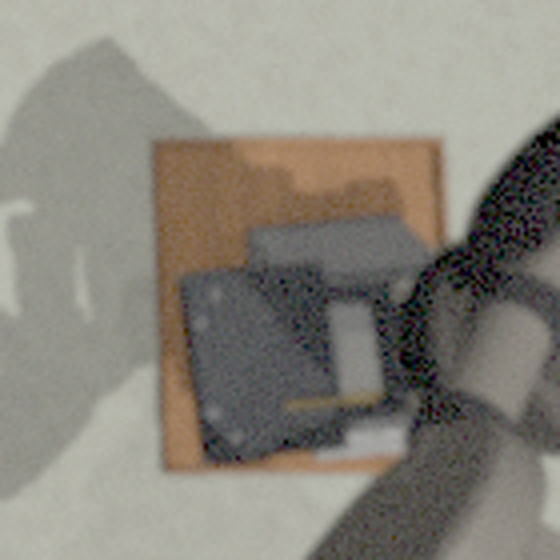

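Emit:
{"fn": "send_rows", "kwargs": {
  "plan": [0.06,0.002,-0.006,-0.02,0,0.06,0.002,-0.005,-0.02,0,0.06,0,0,-0.012,0,0.06,0,0,0,0,0.06,0,0,-0.002,0,0.06,0,0,-0.002,0,0.06,0,0,0,0],
  "force": 20
}}

```text
clock: 30.15
ee_pos: [0.4507, -0.3087, 0.075]
eef_rot: [[-0.997, -0.077, 0.001], [-0.077, 0.997, -0.001], [-0.001, -0.001, -1.0]]
force: [-0.2, -0.2, 0.4]
width: 0.716
```

```bash
python3 - <<'E'
from h import *
s=monitor.read_state();print(s["ee_pos"],s["force"],s["torque"])
g=grab_frame("scene"); crop(g,"pics/o3.png",90,180,290,350,4,1.8)
E
```

```text
[ 0.45074141 -0.3086995   0.07497551] [-0.15194895 -0.21427748  0.35528793] [ 0.01422874  0.02489348 -0.00211214]
```

View pics/o3.png

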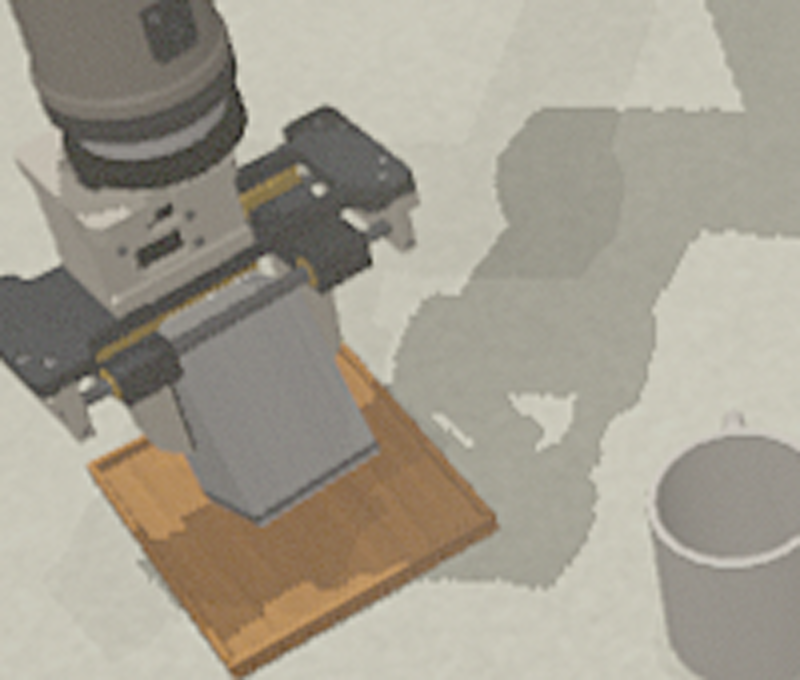

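Emit:
{"fn": "send_rows", "kwargs": {
  "plan": [0.06,0,0,-0.002,0,0.06,0,0,-0.002,0,0.06,0,0,0,0]
}}

```text
clock: 30.5
ee_pos: [0.4503, -0.3085, 0.0701]
eef_rot: [[-0.997, -0.077, -0.0], [-0.077, 0.997, 0.0], [0.0, 0.0, -1.0]]
force: [-0.2, -0.1, -1.4]
width: 0.717
```

Emit:
{"fn": "send_rows", "kwargs": {
  "plan": [0.06,0,0,-0.002,0,0.06,0,0,-0.001,0,0.06,0,0,0,0]
}}

```text
clock: 30.8
ee_pos: [0.4504, -0.3085, 0.0671]
eef_rot: [[-0.997, -0.077, -0.0], [-0.077, 0.997, 0.0], [0.0, 0.0, -1.0]]
force: [0.1, -0.3, -1.1]
width: 0.718
```

Emit:
{"fn": "send_rows", "kwargs": {
  "plan": [0.06,0,0,-0.0015,0,0.06,0,0,0,0],
  "force": 15
}}

```text
clock: 31.0
ee_pos: [0.4504, -0.3086, 0.0657]
eef_rot: [[-0.997, -0.077, -0.0], [-0.077, 0.997, 0.0], [0.0, 0.0, -1.0]]
force: [0.6, -0.5, -0.3]
width: 0.718
```

Emit:
{"fn": "send_rows", "kwargs": {
  "plan": [0.06,0,0,-0.0015,0,0.06,0,0,0,0]
}}

```text
clock: 31.2
ee_pos: [0.4504, -0.3086, 0.0642]
eef_rot: [[-0.997, -0.077, -0.0], [-0.077, 0.997, 0.0], [0.0, 0.0, -1.0]]
force: [-0.0, 0.8, -1.7]
width: 0.719
```

Emit:
{"fn": "send_rows", "kwargs": {
  "plan": [0.06,0,0,-0.001,0,0.06,0,0,0,0]
}}

```text
clock: 31.4
ee_pos: [0.4505, -0.3087, 0.0634]
eef_rot: [[-0.997, -0.077, 0.0], [-0.077, 0.997, -0.0], [-0.0, -0.0, -1.0]]
force: [-0.5, 0.5, -0.6]
width: 0.717
```

Emit:
{"fn": "send_rows", "kwargs": {
  "plan": [0.06,0,0,-0.0015,0,0.06,0,0,0,0]
}}

```text
clock: 31.6
ee_pos: [0.4508, -0.3086, 0.063]
eef_rot: [[-0.997, -0.077, 0.001], [-0.077, 0.997, -0.0], [-0.001, -0.0, -1.0]]
force: [-2.0, 2.6, 9.4]
width: 0.718
```

Emit:
{"fn": "send_rows", "kwargs": {
  "plan": [0.06,0,0,-0.0015,0,0.06,0,0,0,0]
}}

```text
clock: 31.8
ee_pos: [0.4514, -0.3086, 0.0625]
eef_rot: [[-0.997, -0.077, 0.002], [-0.077, 0.997, -0.001], [-0.002, -0.001, -1.0]]
force: [-1.3, 4.2, 16.4]
width: 0.718
```

```bash
python3 - <<'E'
from h import *
s=monitor.read_state();print(s["ee_pos"],s["force"],s["torque"])
g=grab_frame("scene"); crop(g,"pics/o4.png",110,230,230,330,6,1.8)
E
```

```text
[ 0.45136662 -0.3086408   0.06248784] [-1.31595267  4.22430539 16.38570677] [0.99972332 0.33451883 0.01472923]
```

View pics/o4.png

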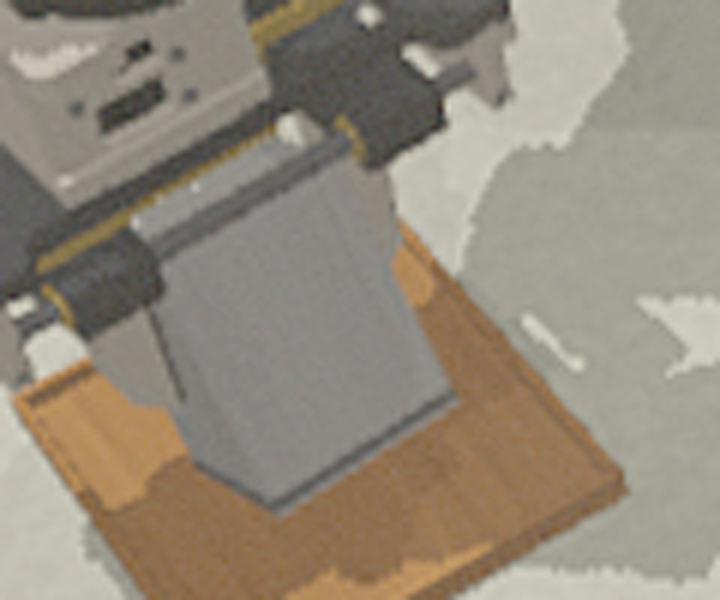

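Emit:
{"fn": "send_rows", "kwargs": {
  "plan": [0.06,0.002,0.0002,0.0005,0,0.06,0.0028,0.0002,-0.0003,0,0.06,0.0028,0.0002,-0.0005,0,0.06,0.0028,0.0002,-0.0006,0,0.06,0,0,0,0],
  "force": 10
}}

```text
clock: 32.35
ee_pos: [0.4613, -0.3078, 0.0601]
eef_rot: [[-0.997, -0.077, 0.001], [-0.077, 0.997, -0.0], [-0.001, -0.0, -1.0]]
force: [-0.3, 1.4, 4.9]
width: 0.717
```

```bash
python3 - <<'E'
from h import *
s=monitor.read_state();print(s["ee_pos"],s["force"],s["torque"])
g=grab_frame("scene"); crop(g,"pics/o5.png",110,230,230,330,6,1.8)
E
```

```text
[ 0.46129107 -0.3078244   0.06014637] [-0.25080582  1.37123782  4.94930382] [ 0.34858086  0.17870988 -0.00044749]
```

View pics/o5.png

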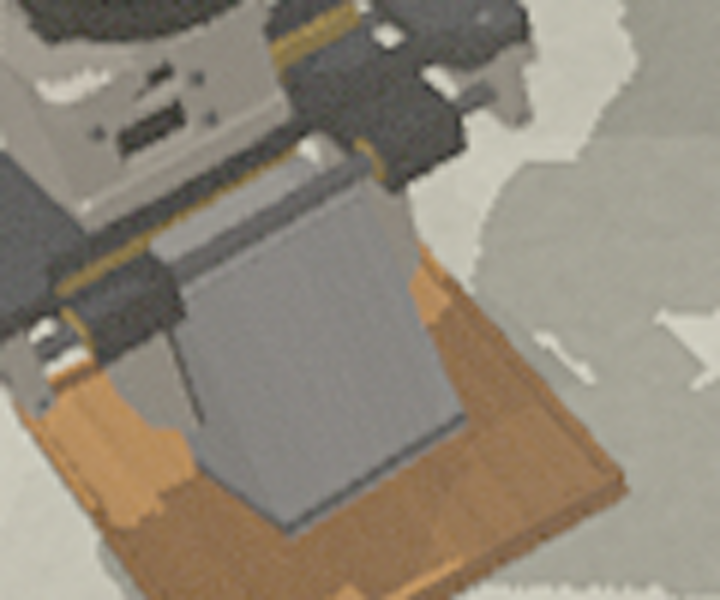

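Emit:
{"fn": "send_rows", "kwargs": {
  "plan": [0.06,0.0027,0.0002,-0.001,0,0.06,0.0027,0.0002,-0.001,0,0.06,0.0027,0.0002,-0.001,0,0.06,0,0,0,0]
}}

```text
clock: 32.8
ee_pos: [0.4695, -0.3072, 0.057]
eef_rot: [[-0.997, -0.077, 0.001], [-0.077, 0.997, -0.0], [-0.001, -0.0, -1.0]]
force: [0.2, 1.5, 4.9]
width: 0.719
```

Emit:
{"fn": "send_rows", "kwargs": {
  "plan": [0.06,0.0027,0.0002,-0.001,0,0.06,0.0027,0.0002,-0.001,0,0.06,0,0,0,0]
}}

```text
clock: 33.1
ee_pos: [0.4748, -0.3068, 0.0546]
eef_rot: [[-0.997, -0.077, 0.001], [-0.077, 0.997, -0.0], [-0.001, -0.0, -1.0]]
force: [-0.5, 1.7, 4.2]
width: 0.721
```

```bash
python3 - <<'E'
from h import *
s=monitor.read_state();print(s["ee_pos"],s["force"],s["torque"])
g=grab_frame("scene"); crop(g,"pics/o6.png",110,230,230,330,6,1.8)
E
```

```text
[ 0.47476381 -0.30682871  0.05461208] [-0.47588011  1.65864829  4.19789169] [ 0.31486879  0.0147405  -0.02122423]
```

View pics/o6.png

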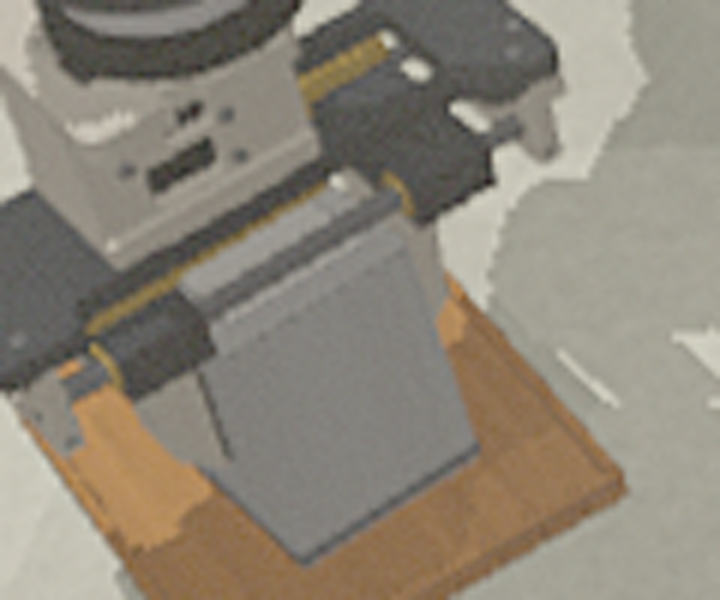

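Emit:
{"fn": "send_rows", "kwargs": {
  "plan": [0.06,0.002,0.0002,-0.001,0,0.06,0.002,0.0001,-0.0011,0,0.06,0,0,0,0]
}}

```text
clock: 33.45
ee_pos: [0.4787, -0.3065, 0.0523]
eef_rot: [[-0.997, -0.077, 0.0], [-0.077, 0.997, 0.0], [-0.0, -0.0, -1.0]]
force: [1.1, 1.3, 3.4]
width: 0.718
```

```bash
python3 - <<'E'
from h import *
s=monitor.read_state();print(s["ee_pos"],s["force"],s["torque"])
g=grab_frame("scene"); crop(g,"pics/o7.png",125,240,215,330,8,1.8)
E
```

```text
[ 0.47869796 -0.30651231  0.05232433] [1.05165364 1.2501883  3.39183303] [ 0.33565511  0.00469891 -0.03839489]
```

View pics/o7.png

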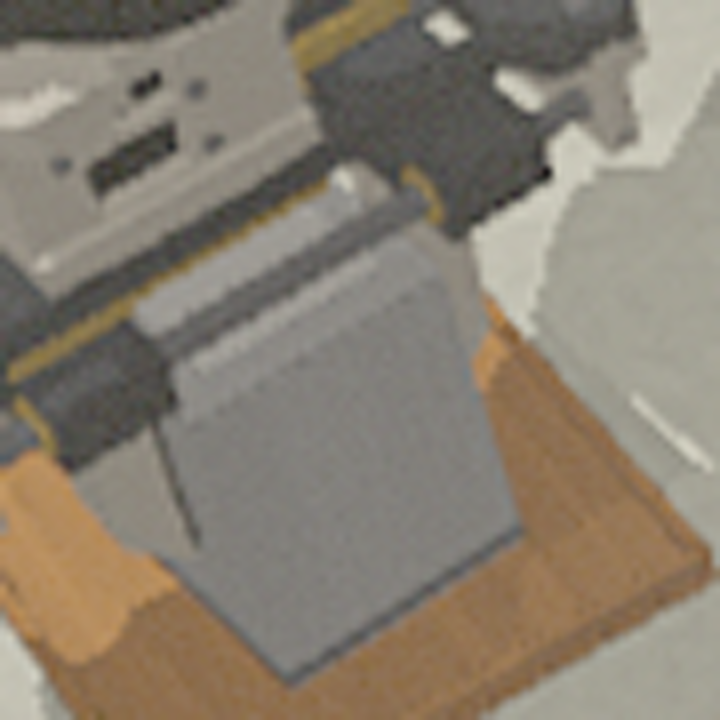

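Emit:
{"fn": "send_rows", "kwargs": {
  "plan": [0.06,0.002,0.0002,-0.0011,0,0.06,0,0,0,0]
}}

```text
clock: 33.7
ee_pos: [0.4806, -0.3064, 0.0512]
eef_rot: [[-0.997, -0.077, 0.0], [-0.077, 0.997, -0.0], [-0.0, -0.0, -1.0]]
force: [0.8, 1.0, 4.1]
width: 0.72
```

Emit:
{"fn": "send_rows", "kwargs": {
  "plan": [0.06,0.002,0.0001,-0.0012,0,0.06,0,0,0,0]
}}

```text
clock: 33.9
ee_pos: [0.482, -0.3063, 0.0502]
eef_rot: [[-0.997, -0.077, -0.001], [-0.077, 0.997, 0.0], [0.001, 0.0, -1.0]]
force: [-3.0, 1.4, 7.8]
width: 0.72
```

```bash
python3 - <<'E'
from h import *
s=monitor.read_state();print(s["ee_pos"],s["force"],s["torque"])
g=grab_frame("scene"); crop(g,"pics/o8.png",125,240,215,330,8,1.8)
E
```

```text
[ 0.48198017 -0.30626032  0.05020347] [-2.96768751  1.36137042  7.79737023] [0.30487694 0.42126337 0.00226721]
```

View pics/o8.png

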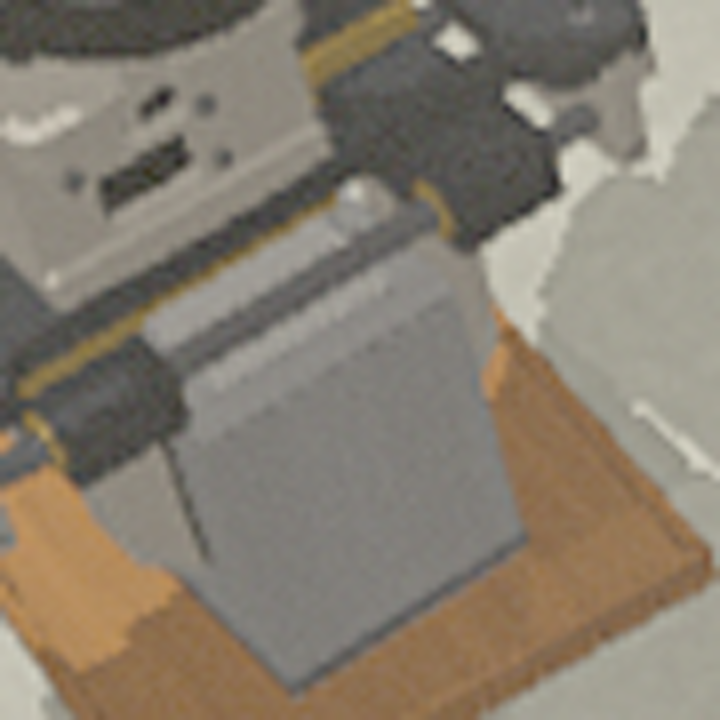

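Emit:
{"fn": "send_rows", "kwargs": {
  "plan": [0.06,-0.001,0,0.001,0,0.06,0,0,0,0,0.06,0,0,0,0],
  "force": 4
}}

```text
clock: 34.25
ee_pos: [0.4811, -0.3061, 0.0505]
eef_rot: [[-0.997, -0.077, -0.001], [-0.077, 0.997, 0.001], [0.001, 0.001, -1.0]]
force: [-0.2, -1.4, -2.2]
width: 0.719
```

Emit:
{"fn": "send_rows", "kwargs": {
  "plan": [0.07,0,0,0,0,0.074,0,0,0,0,0.08,0,0,0,0,0.0918,0,0,0,0,0.0918,0,0,0,0,0.0918,0,0,0,0]
}}

```text
clock: 34.85
ee_pos: [0.4814, -0.3062, 0.0511]
eef_rot: [[-0.997, -0.077, 0.0], [-0.077, 0.997, 0.0], [-0.0, 0.0, -1.0]]
force: [0.0, -0.8, -0.4]
width: 0.997
```

Emit:
{"fn": "send_rows", "kwargs": {
  "plan": [0.0918,0,0,0.01,0,0.0918,0,0,0.02,0,0.0918,0,0,0.03,0,0.0918,0,0,0.04,0,0.0918,0,0,0.05,0,0.0918,-0.02,0.02,0.04,0,0.0918,-0.02,0.04,0,0,0.0918,-0.02,0.04,0,0,0.0918,-0.01,0.04,0,0,0.0918,0,0.03,0,0,0.0918,0,0,0,0]
}}

```text
clock: 35.95
ee_pos: [0.4107, -0.1333, 0.2422]
eef_rot: [[-0.997, -0.08, 0.001], [-0.08, 0.997, 0.0], [-0.001, 0.0, -1.0]]
force: [0.2, 0.5, -0.3]
width: 0.999
```

```bash
python3 - <<'E'
from h import *
s=monitor.read_state();print(s["clock"],s["ee_pos"],s["force"])
f=grab_frame("top");g=grab_frame("scene"); crop(g,"pics/p1.png",100,110,470,350,2.1,1.6);crop(f,"pics/p2.png",60,100,560,400,1.6,2);crop(g,"pics/p3.png",360,100,470,210,7,1.8);crop(g,"pics/p4.png",105,230,225,350,6,1.8)
E
```

```text
35.95 [ 0.41070799 -0.13332098  0.24219147] [ 0.20344303  0.54799332 -0.33249558]
```

View pics/p2.png

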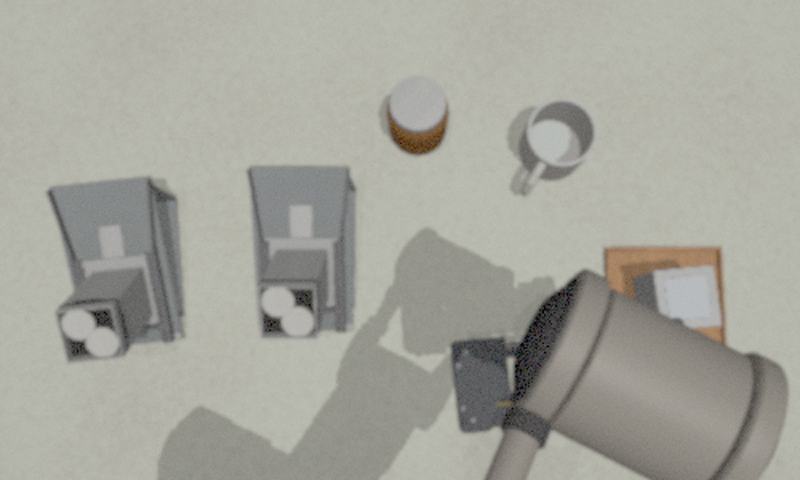

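View pics/p3.png

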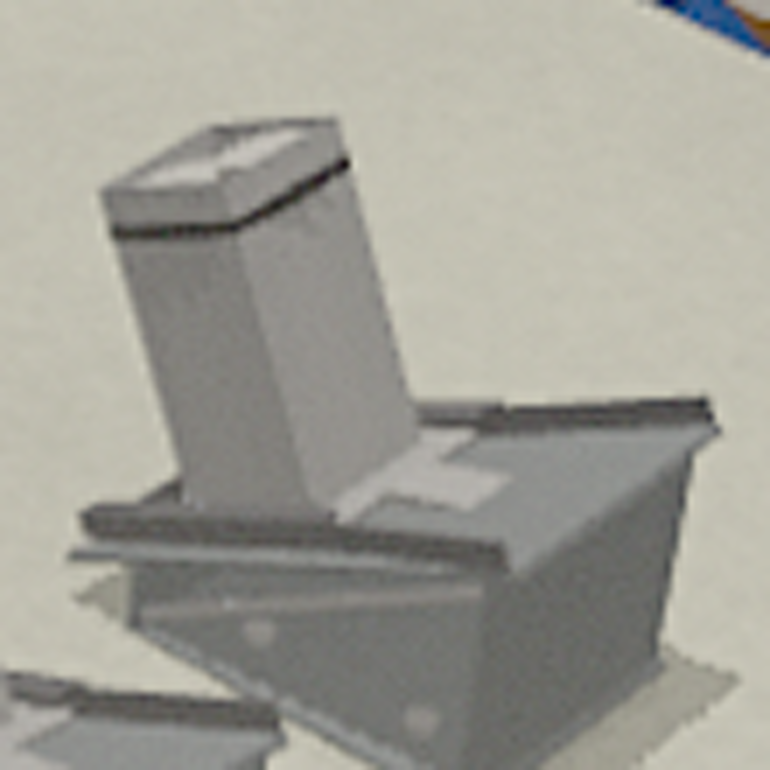

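View pics/p4.png

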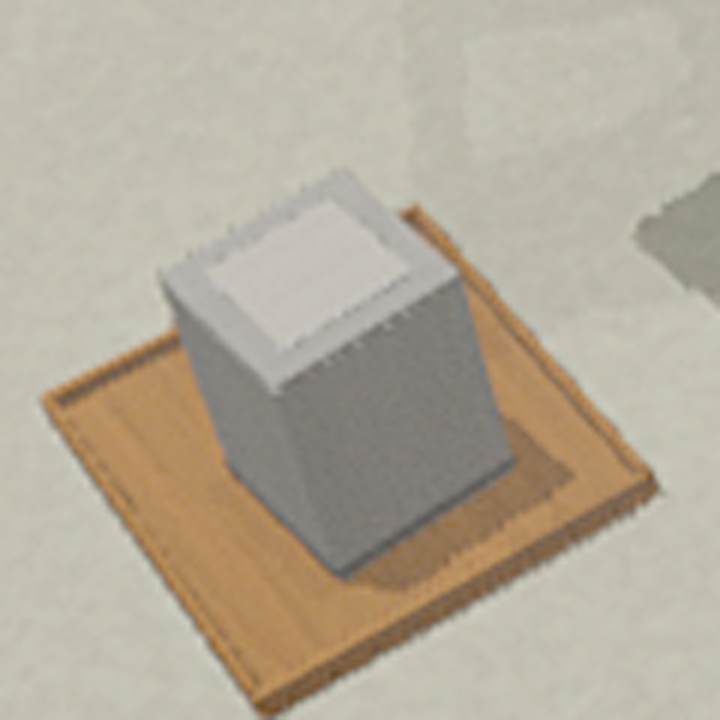

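```bash
python3 - <<'E'
from meas import *
g=grab_frame("scene")
k=lambda u,v:(105+(u+.5)/6-.5,230+(v+.5)/6-.5)
T=np.array([onz(g,k(*w),.097)[:2] for w in[(162,275),(275,390),(462,272),(342,168)]])
B=np.array([onz(g,k(*w),.004)[:2] for w in[(230,468),(342,577),(515,465)]])
print(T.round(4),B.round(4));print("top-bottom offset mm",((T[:3]-B)*1e3).round(1))
# tin body: corners y=-29 and +29, just under gasket and at foot
run([((180,500),-29),((330,515),-29),((412,405),29),((350,175),29)],360,100,7)
E
```

```text
[[ 0.4523 -0.3417]
 [ 0.5178 -0.3374]
 [ 0.5117 -0.2716]
 [ 0.4466 -0.2776]] [[ 0.4494 -0.3421]
 [ 0.5138 -0.3359]
 [ 0.5094 -0.2711]]
top-bottom offset mm [[ 2.9  0.4]
 [ 4.  -1.5]
 [ 2.3 -0.5]]
[[-39.7   9.4]
 [ 28.3   5.9]
 [ 20.6  19.6]
 [ 19.6 101.6]]
tilt extra mouth -3.0 edge 0.7 mouth ctr [-5.7  7.6]
```

```bash
python3 - <<'E'
from workcell import r
print(r.finish_job())
E
```

```text
the job is handed in; nothing more can be done
None
```

The closed tin is docked and caught, its lid is off and standing in the tray, and I handed the job in at about 36 s of the 64 s allowed. No verdict was reported.

**What I did:** I carried the tin over by its lid and tilted it onto the deck by pressing its foot on the upper edge. I slid it down under the lips until it met the stop. I then drew the lid straight off along the leaning axis with about 12–16 N, tipped it upright on the tray floor and let go.

**Last checks:**
- **Dock:** The last pictures show the open tin leaning in the dock with the spring catch standing up behind its foot. The catch showed about the same length as on the full dock.
- **Lid:** It stands mouth down inside the tray rim. Its top measured 2–4 mm further from the robot than its mouth, about 2° of lean. I took that as measuring error, since the lid was standing free.
- **Mug and jar:** Both show in the last top view where they were, by eye; I did not measure them again.

**What went wrong or disagreed:**
- **Slide:** The tin tipped forward and wedged under the lips once, at about 16 N. I backed it off, gripped tighter and slid it again smoothly.
- **Catch test:** After the tin met the stop I pulled it back uphill with about 6 N to test the catch. It moved roughly 2 mm, and in the picture the catch looked pressed down. I pushed it back against the stop and the catch came up again. I did not repeat the pull, so only the pictures show that the catch is up.

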